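Prop the accessory case open and put the small chuck away

ROBOT

A 6-joint arm with a two-finger parallel gripper is mounted at the origin on a cart in front of the work surface, level with it; the furniture and walls round the work are solid. World frame = base frame: x ahead of the robot, y to its left, z up, the work surface at z = 0. Lengths are in m, angles in rad, forces in N, time in s.
With the tool pointing down it reaches from about 0.275 to 0.875 m from the base axis. Payload 12.5 kg.
Tool frame: the origin (TCP) lies on the centre line of the jaws, within the pads' length; the fingertips stand 8 mm ahead of it and the grasp point (between the pads) lies 11 mm behind it; x points along the fingers, z is the direction in which the jaws open and shut, and the axes are right-handed (so a half turn about x gives the same grasp; the last joint's range is limited). The gripper opens to 85 mm and grips with 20 to 120 N. Pads are 22 mm wide; open, the fingers measure 114 mm over their backs; the gripper's body (76 mm by 85 mm) begins 54 mm behind the grasp point. The pads swing forward as they close: fully open they stand 13 mm farther back than shut.
Start: joints at [-1.23, 0.351, 1.652, -0, 1.139, -0.085], TCP at [0.227, -0.501, 0.239] pointing down, gripper open.
Joint ranges: [-2.75, 2.75], [-0.79, 2.1], [0.01, 2.65], [-1.57, 4.71], [0.07, 3.14], [-2.87, 2.87]. Speed limits (rad/s): [2.22, 2.22, 2.79, 3.14, 3.14, 3.14].

INTERFACE

Orientations are given as a rotation vector (axis times angle).
In Python, from cell import r, imaging, workorder gives the robot as it stands.
- The arm moves only by the shell command python3 -m pendant 'ROWS' [FORCE]. ROWS is JSON, a list of rows, each a list of 7 numbers: the shift along the tool's x, y, z in m, then the turn, a rotation vector about the tool's x, y, z in degrees, then the closure in counts, from 0 (fully open) to 255 (shut). A call has 1 to 8 rows; each row shifts and turns the commanded pose from where the row before left it, along the tool's axes as they then stand; what a row does not reach is not made up. A row lasts 1/10 s, in which the tool goes at most 50 mm and 8.59 degrees, less where a joint would pass 70% of its speed; a pose out of reach is approached as far as the arm can. A call is refused whole if a number of a shift passes 0.05 or a number of a turn 8.59, either way. A call with a gripper value outside its range is refused whole. The fingers move at their own pace and stop on an object; FORCE is the grip in N (left out, the last holds). Time passes only in rows, so rows that do not move let the fingers close. It gives the time, the measured TCP pose, the force and the opening at its end, in the units of the state.
- r.state(): the state, without advancing time (a new reading comes with each control period).
- imaging.camera(name): name is "scene" or "top" or "wrist"; returns a dict with "frame" (400x640x3 uint8, blue, green, red), "intrinsics" (3x3 intrinsics, pixels), "k1" (the pictures are not rectified: a ray, as slopes to the right and down, at radius r is drawn at 1 + k1 r^2 times it, then the intrinsics apply), "R" (3x3) and "t" (3): a world point X has camera coordinates R X + t. Camera axes: x right, y down, z forward; pixel columns grow to the right and rows downward; lengths in m; the calibration is good to about 2 mm. A picture is of the moment at which its call begins. There is no depth.
- workorder.job_done(): hands the job in, once; it reports no verdict.
The state is a dict: "t": time; "qpos": joint angles; "dq": joint speeds; "joint_torque": joint torques, N m; "eef_pos": TCP position; "eef_rot": TCP orientation; "ft_force": force on the tool from outside, world axes, zero at the start; "wrist_torque": the same for the moment, N m; "gripper_width": finger opening in m.
Only numpy, scipy, OpenCV 4.12 (cv2) and the standard library are available. Lean on these libraries where they do the work, as an engineer would, in place of code of your own. Each camera call takes 0.05 s, during which the arm holds its last target.

TASK

Put the small wooden chuck away in the empty right-hand half of the grey steel case. First put the closed fingers under the lid's front lip and push the lid up by feel, gently, just past the balance point of its spring stay so that it stands open by itself; do not grip the lid or force it on against the end of the stay. Then set the chuck down flat in the empty half, without dropping it, leaving the lid standing open and the jar, mug and sanding block undisturbed.

Things in the scene. Friction and masses are not known exactly. Their poses are not given: they have to be found in the camera images.
- case: Fixed grey steel case, 204 x 300 mm, rim 90 mm high, walls 4 mm. Origin: centre of the underside. x runs from the front (lip side) to the rear (hinge side), y to the left, z up. A divider 70 mm high at y = 0 parts it into halves 144 mm wide and 196 mm deep inside, inner floor at z = 0.008. The left half (+y) holds a chuck and two rings, the right half (-y) is empty.
- bay (a point): Point on the inner floor (z = 0.008) of the empty right half of the case, in the middle of its width, 35 mm to the front of the case's middle: the natural place for the chuck, clear of the open lid.
- lid_hinge (a point): Middle of the lid's hinge axis, which runs along the case's y at its rear rim, 90 mm above the bench. Fixed to the case.
- lid_lip (a point): Middle of the lid's front pull lip: centre of its rolled edge, a slippery polished steel bead of 4 mm radius, 196 mm long along the case's y, 228 mm from the hinge axis. Lid shut: 90 mm above the bench, 28 mm out from the case's front, free below. A smooth 4 mm flange, 23 mm deep, joins it to the lid. It moves with the lid; closed fingers can lift it from below, tilted forward.
- lid (a joint): Lid angle, rad: 0 shut, 1.57 upright. Lid 0.3 to 0.6 kg; let go early it falls shut. An adjustable over-centre spring stay: the push needed at the lip grows to 5 to 12 N near half open, then fades to nothing at the balance point, which is not measured (between 1.2 and 1.65). Just past it the lid runs on some 0.1 by itself to the stay's rigid ledge and stays. Over 20 N on the lid bends the stay.
- chuck_center (a point): Centre of the small turned wooden chuck, a low round wooden disc with a hole in its top, 62 mm across, 34 mm high, 0.11 kg, standing free on the bench to the right of the case; the point is on its axis, 17 mm above its underside. z is its axis.
- jar: Bystander: glass jar with a screw lid, 68 mm across, 92 mm high, standing at the right rear. Origin: centre of its underside.
- mug: Bystander: white mug, 79 x 72 mm, 77 mm high, standing to the left of the case. Origin: centre of its underside.
- block: Bystander: brown sanding block, 56 x 100 mm, 28 mm high, lying at the right front. Origin: centre of its underside.
Things that resemble listed ones, but are neither listed nor needed, are in the scene too. What is shaped like the part that bears chuck_center but pink is not meant.

How it is judged:
By the outcome, as a careful person would: the job done as asked, in the order asked, and still so for the second after the job is handed in, with the robot touching nothing.
It also fails if it takes over 72 s, if anything falls off the work surface, if the arm or the gripper's body presses on something with over 40 N, if the wrist force passes 120 N, or if a joint passes its speed limit or range.

## Working session

There is one attempt and no reset: what is moved stays moved. The work goes in short steps, Python scripts to look and compute and a shell command to move; the robot and the scene stay as the last step left them, time stands still between calls to the robot, and variables do not carry over. Pictures are saved under pics/ and viewed, and the job is handed in when it is done.

```bash
ls; mkdir -p pics
python3 - <<'E'
from cell import r, imaging, workorder
import cv2
for n in ("scene","top","wrist"):
    c=imaging.camera(n); cv2.imwrite(f"pics/{n}0.png",c["frame"]); print(n,c["intrinsics"].tolist(),c["k1"],c["R"].tolist(),c["t"].tolist())
print(r.state())
E
```

```text
pics
scene [[384.1764551159658, 0.0, 319.61310358126826], [0.0, 384.1764551159658, 197.89619307758286], [0.0, 0.0, 1.0]] -0.08152664637727022 [[-0.7042263019378433, -0.7099749767571651, 0.0009208895767658144], [-0.3787205856210461, 0.37455632612179945, -0.8463322495267398], [0.6005297941699492, -0.596358190134757, -0.5326545553859418]] [0.36290327874759065, 0.29502836579873226, 0.8443998766723699]
top [[436.53103670496733, 0.0, 323.28903484821626], [0.0, 436.53103670496733, 200.73570079860664], [0.0, 0.0, 1.0]] -0.05294678659007691 [[-0.012817785737195334, -0.9998745820159952, 0.009301860412523509], [-0.9971909015378229, 0.012095713307536286, -0.07391887181069234], [0.07379708841803331, -0.010223206831547966, -0.9972208761267985]] [-0.018900500684999492, 0.5422039444423254, 1.1947417920891583]
wrist [[285.71292278427893, 0.0, 313.9815072309985], [0.0, 285.71292278427893, 202.99926245473887], [0.0, 0.0, 1.0]] -0.02874857575868466 [[0.413264874785054, -0.9106107607542576, -0.00043089145743224755], [-0.8773016098212567, -0.3982748173825247, 0.26780413597244973], [-0.24403694120752942, -0.1102960209503104, -0.9634732788658976]] [-0.5503739626486579, -0.03373986006003477, 0.378398428265929]
{'t': 0.15, 'qpos': array([-1.22958591e+00,  3.51124836e-01,  1.65223782e+00,  4.70737952e-06,
        1.13906207e+00, -8.45970001e-02]), 'dq': array([-0.0020648 , -0.00140359, -0.00125732,  0.00053817, -0.00085671,
        0.00097529]), 'joint_torque': array([ 1.50481508e-03, -5.06253576e+01, -2.91503620e+01, -2.14005325e-05,
        3.41728992e-03, -2.26427943e-05]), 'eef_pos': array([ 0.22713258, -0.50066755,  0.23889023]), 'eef_rot': array([ 0.89059579,  1.38173777, -0.88975509]), 'ft_force': array([-0.60853018, -0.90322205, -0.95263549]), 'wrist_torque': array([-0.01289892, -0.02730456, -0.01117178]), 'gripper_width': 0.08532957885863703}
```

View pics/scene0.png

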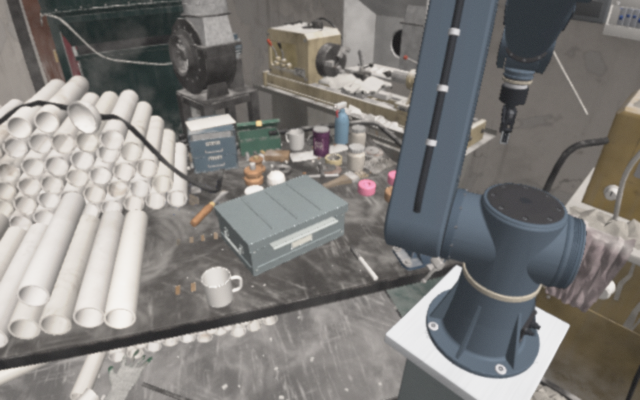

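View pics/top0.png

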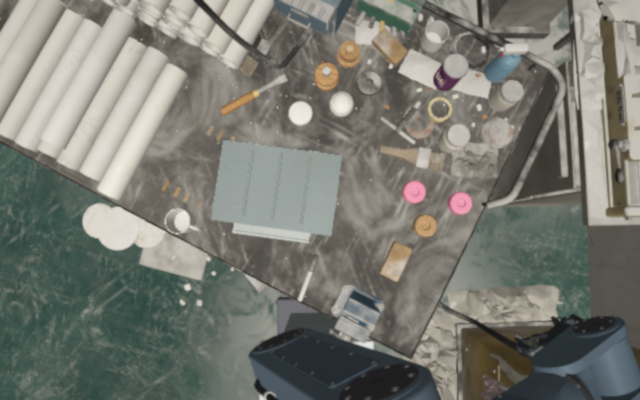

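View pics/wrist0.png

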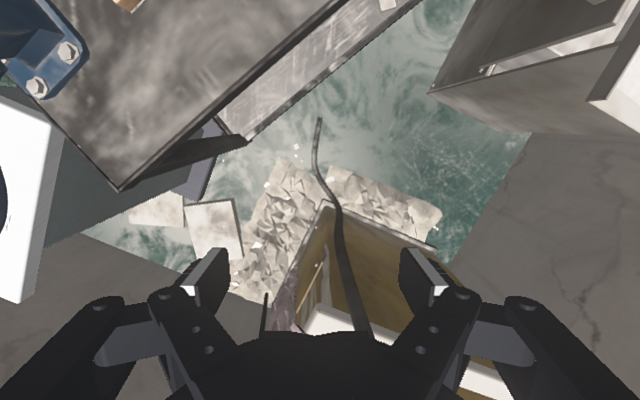

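The top view shows the case at about (215–340, 140–240) with its lip along the bottom edge. The brown chuck is at (426,226), the block at (396,261), pink decoys at (415,192) and (460,203), and the mug at (178,220). I'll zoom in for corners.

Run:
```python
import cv2
a=cv2.imread("pics/top0.png")
cv2.imwrite("pics/z1.png",cv2.resize(a[125:255,200:350],None,fx=5.3,fy=4.6*1.15,interpolation=cv2.INTER_CUBIC)[:600,:800])
cv2.imwrite("pics/z2.png",cv2.resize(a[170:290,360:500],None,fx=5,fy=5,interpolation=cv2.INTER_CUBIC))
a=cv2.imread("pics/scene0.png")
cv2.imwrite("pics/z3.png",cv2.resize(a[165:285,205:365],None,fx=5,fy=5,interpolation=cv2.INTER_CUBIC))
```

```text
(no output)
```

View pics/z1.png

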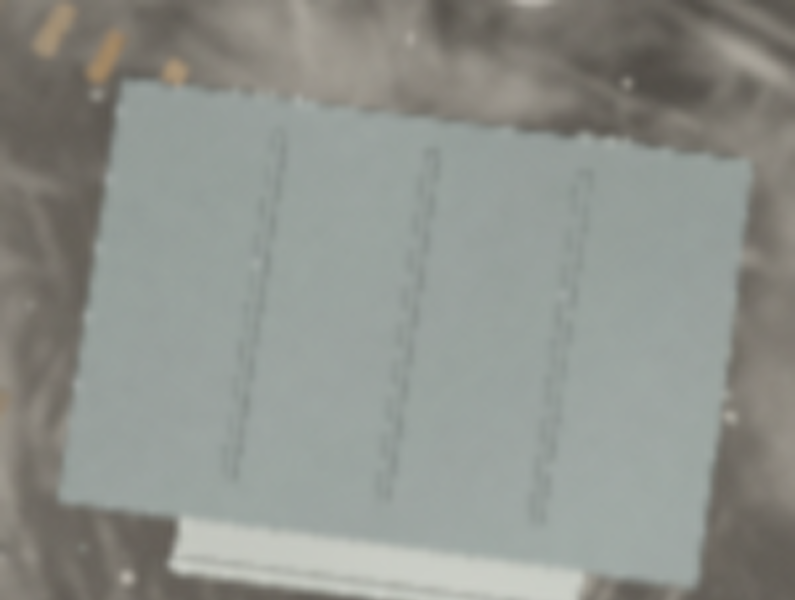

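View pics/z2.png

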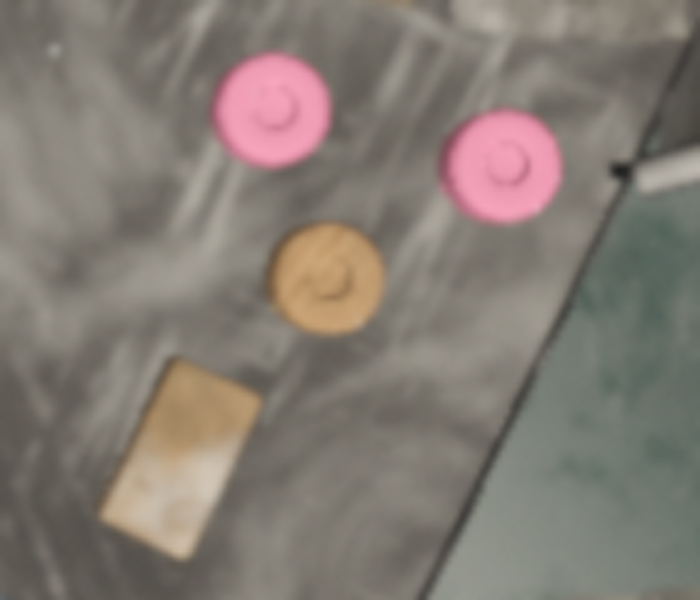

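View pics/z3.png

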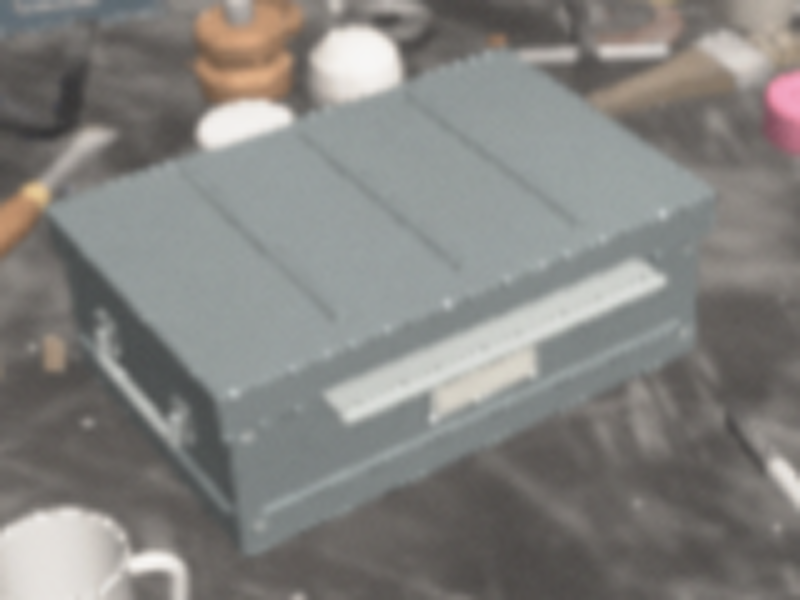

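```bash
cat > h.py <<'E'
from cell import r, imaging, workorder
import numpy as np, cv2
from scipy.optimize import least_squares
from scipy.spatial.transform import Rotation as Ro
import sys
np.set_printoptions(precision=4,suppress=True)
def proj(c,X):
    p=np.atleast_2d(X)@c["R"].T+c["t"]; s=p[:,:2]/p[:,2:]
    s=s*(1+c["k1"]*(s**2).sum(1,keepdims=True)); K=c["intrinsics"]
    return s*[K[0,0],K[1,1]]+[K[0,2],K[1,2]]
def ray(c,uv,z):
    K=c["intrinsics"]; d=np.array([c["k1"],0,0,0,0])
    s=cv2.undistortPoints(np.array([[uv]],float),K,d)[0,0]
    o=-c["R"].T@c["t"]; v=c["R"].T@np.array([*s,1]); return o+v*(z-o[2])/v[2]
def case(p,X):
    X=np.atleast_2d(X); a=p[2]; R=np.array([[np.cos(a),-np.sin(a),0],[np.sin(a),np.cos(a),0],[0,0,1]])
    return X@R.T+[p[0],p[1],0]
E
python3 - <<'E'
from h import *
T=imaging.camera("top");S=imaging.camera("scene")
t0=[(222.6,140.1),(341.9,155.2),(331.5,235.6),(211.3,219.5),(232.5,233.1)]
s0=[(214.6,206.6),(307.8,175.4),(347.8,203),(250.6,244),(254.6,275.6),(274,249),(338,221.6)]
def f(p):
    H,xf,xr,w=p[3:]
    top=[[xr,w,H],[xr,-w,H],[xf,-w,H],[xf,w,H]]
    A=proj(T,case(p,top+[[-.134,.098,.09]]))-t0
    B=proj(S,case(p,top+[[-.102,.15,0],[-.132,.098,.087],[-.132,-.098,.087]]))-s0
    return np.r_[A.ravel(),B.ravel()]
q=least_squares(f,[.5,.1,0,.11,-.102,.102,.152],loss="soft_l1")
print(q.x); print(f(q.x).reshape(-1,2))
p=q.x
print("yaw deg",np.degrees(p[2]))
print("lip",case(p,[[-.13,0,.09],[-.13,.098,.09],[-.13,-.098,.09]]),"bay",case(p,[-.035,-.074,.008]),"hinge",case(p,[.098,0,.09]))
print("chuck",ray(T,(426,225.8),.034))
for uv in [(395,242),(412,250),(397,282),(380,274)]: print("block",ray(T,uv,.028))
print("tableedges",ray(T,(486,200),0),ray(T,(445,290),0),ray(T,(330,318),0), ray(T,(0,143),0))
print("mug",ray(T,(178,220),.04)); print(ray(S,(388,188),0))
s=r.state(); print(Ro.from_rotvec(s["eef_rot"]).as_matrix())
np.save("case.npy",p)
E
```

```text
[ 0.5747  0.094  -0.1451  0.1125 -0.1077  0.0997  0.1553]
[[ 0.7677  0.2242]
 [-0.128   0.7565]
 [-0.163  -0.0871]
 [ 0.0025 -0.1084]
 [ 1.0615 -0.5272]
 [-0.0645 -0.2156]
 [-1.6541 -0.9586]
 [ 0.4757  0.0536]
 [-1.2702  0.6282]
 [-0.1155  0.9954]
 [ 1.615   0.0353]
 [-0.4834 -0.0036]]
yaw deg -8.311437397738374
lip [[0.4461 0.1128 0.09  ]
 [0.4602 0.2097 0.09  ]
 [0.4319 0.0158 0.09  ]] bay [[0.5294 0.0258 0.008 ]] hinge [[0.6717 0.0798 0.09  ]]
chuck [ 0.4683 -0.3075  0.034 ]
block [ 0.425  -0.2217  0.028 ]
block [ 0.4023 -0.2682  0.028 ]
block [ 0.3156 -0.2247  0.028 ]
block [ 0.3381 -0.1784  0.028 ]
tableedges [ 0.5399 -0.4914  0.    ] [ 0.2876 -0.3649  0.    ] [ 0.2157 -0.0404  0.    ] [0.7246 0.9197 0.    ]
mug [0.4924 0.3728 0.04  ]
[ 0.5237 -0.3525  0.    ]
[[-0.0002  0.9107  0.413 ]
 [ 0.0005  0.413  -0.9107]
 [-1.      0.0001 -0.0005]]
```

```bash
cat >> h.py <<'E'
P=np.load("case.npy") if __import__("os").path.exists("case.npy") else None
def Rt(alpha):  # tool x forward/down by alpha deg in case plane, tool z=-case y
    a=np.radians(alpha); x=case([0,0,P[2]],[np.cos(a),0,-np.sin(a)])[0]; z=case([0,0,P[2]],[0,-1,0])[0]
    return Ro.from_matrix(np.c_[x,np.cross(z,x),z])
def plan(targets,ms=.045,md=8.4,grip=255,start=None):
    """targets: (pos, Rotation, n or None). prints rows"""
    s=r.state(); p=s["eef_pos"].copy(); R=Ro.from_rotvec(s["eef_rot"])
    if start: p,R=np.array(start[0]),start[1]
    for (tp,tR,n) in targets:
        d=np.asarray(tp)-p; w=(R.inv()*tR).as_rotvec(degrees=True)
        if n is None: n=int(max(1,np.ceil(np.linalg.norm(d)/ms),np.ceil(np.linalg.norm(w)/md)))
        p0,R0=p.copy(),R
        for i in range(n):
            gp=p0+d*(i+1)/n; gR=R0*Ro.from_rotvec(w*(i+1)/n,degrees=True)
            sh=np.round(R.inv().apply(gp-p),3); tw=np.round((R.inv()*gR).as_rotvec(degrees=True),1)
            print("["+",".join(f"{v:g}" for v in [*(sh+0.),*(tw+0.),grip])+"],")
            p=p+R.apply(sh); R=R*Ro.from_rotvec(tw,degrees=True)
        print("--",p)
def st():
    s=r.state(); c=case([0,0,-P[2]],s["eef_pos"]-[P[0],P[1],0])[0]
    R=Ro.from_rotvec(s["eef_rot"]).as_matrix()
    f=case([0,0,-P[2]],s["ft_force"])[0]
    print("t",round(s["t"],2),"case pos",c,"world",s["eef_pos"],"alpha",np.degrees(np.arcsin(-R[2,0])),"f case",f,"q",s["qpos"],"w",s["gripper_width"])
E
python3 - <<'E'
from h import *
plan([(case(P,[-.25,0,.27])[0],Rt(55),None)])
E
```

```text
[-0.002,0.023,-0.036,2.1,-0.7,2.3,255],
[-0.002,0.023,-0.036,2.1,-0.6,2.2,255],
[-0.001,0.021,-0.037,2.1,-0.7,2.3,255],
[-0.001,0.019,-0.038,2.1,-0.7,2.3,255],
[0,0.018,-0.038,2.2,-0.6,2.2,255],
[0,0.017,-0.04,2.1,-0.7,2.3,255],
[0,0.015,-0.039,2.1,-0.7,2.3,255],
[0,0.014,-0.041,2.1,-0.6,2.3,255],
[0,0.012,-0.041,2.1,-0.7,2.2,255],
[0,0.011,-0.041,2.1,-0.7,2.3,255],
[0,0.01,-0.042,2.1,-0.6,2.3,255],
[0,0.007,-0.041,2.1,-0.7,2.2,255],
[0,0.007,-0.043,2.1,-0.7,2.3,255],
[-0.001,0.004,-0.042,2.1,-0.7,2.3,255],
[-0.001,0.003,-0.042,2.2,-0.6,2.2,255],
-- [0.327  0.1297 0.2697]
```

```bash
python3 -m pendant '[[-0.002,0.023,-0.036,2.1,-0.7,2.3,255],[-0.002,0.023,-0.036,2.1,-0.6,2.2,255],[-0.001,0.021,-0.037,2.1,-0.7,2.3,255],[-0.001,0.019,-0.038,2.1,-0.7,2.3,255],[0,0.018,-0.038,2.2,-0.6,2.2,255],[0,0.017,-0.04,2.1,-0.7,2.3,255],[0,0.015,-0.039,2.1,-0.7,2.3,255],[0,0.014,-0.041,2.1,-0.6,2.3,255]]' 20; python3 -c "
from h import *
st()"
```

```text
t: 1.05
eef_pos: [0.2804, -0.1628, 0.2554]
eef_rot: [1.241, 1.004, -0.888]
ft_force: [0.8, 0.5, 0.1]
gripper_width: 0.0
t 1.05 case pos [-0.2541 -0.2967  0.2554] world [ 0.2804 -0.1628  0.2554] alpha 70.98979675404408 f case [0.7326 0.6127 0.1008] q [-0.873  -0.2549  2.2886  0.3187  0.9132  0.4009] w 4.955760337018203e-05
```

```bash
python3 -m pendant '[[0,0.012,-0.041,2.1,-0.7,2.2,255],[0,0.011,-0.041,2.1,-0.7,2.3,255],[0,0.01,-0.042,2.1,-0.6,2.3,255],[0,0.007,-0.041,2.1,-0.7,2.2,255],[0,0.007,-0.043,2.1,-0.7,2.3,255],[-0.001,0.004,-0.042,2.1,-0.7,2.3,255],[-0.001,0.003,-0.042,2.2,-0.6,2.2,255],[0,0,0,0,0,0,255]]'; python3 -c "
from h import *
st()"
```

```text
t: 1.85
eef_pos: [0.312, 0.0464, 0.2613]
eef_rot: [1.417, 0.759, -0.898]
ft_force: [0.0, -0.4, -0.3]
gripper_width: -0.0001
t 1.85 case pos [-0.2531 -0.085   0.2613] world [0.312  0.0464 0.2613] alpha 60.80184339091486 f case [ 0.0845 -0.3878 -0.2761] q [ 0.0907 -0.3909  2.4026 -0.187   0.6399  1.8533] w -7.263254039756568e-05
```

```bash
cat > kin.py <<'E'
from h import *
def fk(q,k):
    a1,h,L1,e,L2,d=k
    A=Ro.from_euler("z",q[0]);B=A*Ro.from_euler("y",q[1]);C=B*Ro.from_euler("y",q[2]);D=C*Ro.from_euler("z",q[3])*Ro.from_euler("y",q[4])
    return A.apply([a1,0,h])+B.apply([0,0,L1])+C.apply([e,0,L2])+D.apply([0,0,d]), D.apply([0,0,1]), D*Ro.from_euler("z",q[5])
Q=np.array([[-1.22958,.351125,1.65224,0,1.13906,-.084597],[-0.873,-0.2549,2.2886,0.3187,0.9132,0.4009],[0.0907,-0.3909,2.4026,-0.187,0.6399,1.8533]])
X=np.array([[.22713,-.50067,.23889],[0.2804,-0.1628,0.2554],[0.312,0.0464,0.2613]])
RV=[[.8906,1.38174,-.88976],[1.241,1.004,-.888],[1.417,.759,-.898]]
if __name__=="__main__":
    f=lambda k: np.r_[np.concatenate([fk(q,k)[0]-x for q,x in zip(Q,X)]),1e-3*(k-[0,.2,.4,0,.4,.25])]
    s=least_squares(f,[0,.2,.4,0,.4,.25]); print(s.x, s.fun)
    for q,v in zip(Q,RV):
        M=Ro.from_rotvec(v); print(fk(q,s.x)[1],M.as_matrix()[:,0]); print((fk(q,s.x)[2].inv()*M).as_matrix().round(2).tolist())
    np.save("kin.npy",s.x)
E
python3 kin.py
```

```text
[-0.1416 -0.3365  0.5474 -0.5688  0.2898  0.337 ] [-0.0438 -0.0157 -0.0035 -0.0205 -0.0171 -0.0013  0.0049 -0.0551  0.0048
 -0.0001 -0.0005  0.0001 -0.0006 -0.0001  0.0001]
[-0.0003  0.0008 -1.    ] [-0.0003  0.0008 -1.    ]
[[0.0, -0.0, -1.0], [0.0, 1.0, -0.0], [1.0, -0.0, 0.0]]
[ 0.3258 -0.0025 -0.9454] [ 0.3253 -0.0024 -0.9456]
[[0.0, -0.0, -1.0], [-0.0, 1.0, -0.0], [1.0, 0.0, 0.0]]
[ 0.4832 -0.0675 -0.8729] [ 0.4833 -0.068  -0.8728]
[[-0.0, 0.0, -1.0], [0.0, 1.0, 0.0], [1.0, -0.0, -0.0]]
```

```bash
cat > kin2.py <<'E'
from kin import Q,X
from h import *
def fk(q,k):
    h,L1,e,L2,b,w,d,b2=k
    A=Ro.from_euler("z",q[0]);B=A*Ro.from_euler("y",q[1]);C=B*Ro.from_euler("y",q[2]);C4=C*Ro.from_euler("z",q[3]);D=C4*Ro.from_euler("y",q[4])
    return A.apply([0,b,h])+B.apply([0,0,L1])+C.apply([e,0,L2])+C4.apply([0,b2,0])+D.apply([w,0,d]), D*Ro.from_euler("z",q[5])*Ro.from_matrix([[0,0,-1],[0,1,0],[1,0,0]])
if __name__=="__main__":
    best=None
    for i in range(60):
        g=np.random.default_rng(i).uniform([.1,.3,-.1,.3,-.1,-.1,.1,-.1],[.4,.6,.1,.6,.1,.1,.4,.1])
        f=lambda k: np.r_[np.concatenate([fk(q,k)[0]-x for q,x in zip(Q,X)]),2e-4*(k-[.2,.42,0,.4,.02,0,.3,.02])]
        s=least_squares(f,g)
        if best is None or s.cost<best.cost: best=s
    print(best.x,best.fun[:9]); np.save("kin.npy",best.x)
E
python3 kin2.py
```

```text
[ 0.2579  0.4874  0.04    0.4376  0.0466  0.0002  0.257  -0.0001] [ 0.  0. -0. -0. -0. -0. -0. -0.  0.]
```

```bash
cat > ik.py <<'E'
from kin2 import fk
from h import *
K=np.load("kin.npy")
LO=np.array([-2.75,-.79,.01,-1.57,.07,-2.87]);HI=np.array([2.75,2.1,2.65,4.71,3.14,2.87])
def ik(p,R,q0):
    def f(q):
        a,M=fk(q,K); return np.r_[(a-p)*10,(M.inv()*R).as_rotvec()]
    s=least_squares(f,np.clip(q0,LO+1e-3,HI-1e-3),bounds=(LO,HI)); return s.x,np.linalg.norm(s.fun)
def tcp(th,al,back=.016,perp=.015,y=0):
    b=np.array([.098-.228*np.cos(th),0,.09+.228*np.sin(th)]); a=np.radians(al)
    d=np.array([np.cos(a),0,-np.sin(a)]);n=np.array([np.sin(a),0,np.cos(a)])
    c=b+d*(back-.008)-n*perp; c[1]=y; return c
E
python3 - <<'E'
from ik import *
for y in (0,-.05,.05):
  for al0 in (40,50,60,70):
    q=np.array([.1,-.39,2.4,-.18,.64,1.85]); print("y",y,al0)
    for th in (0,.4,.8,1.2,1.5,1.65):
        al=al0+(80-al0)*th/1.5
        q,e=ik(case(P,tcp(th,al,y=y))[0],Rt(al),q); print(th,round(al),q,round(e,4))
E
```

```text
y 0 40
0 40 [ 0.1849  0.3597  2.2839 -1.0433  0.0811  2.87  ] 0.4309
0.4 51 [ 0.2421  0.1737  2.2714 -1.0021  0.2273  2.87  ] 0.0927
0.8 61 [ 0.1922  0.1203  2.0413 -0.3216  0.5262  2.1498] 0.0
1.2 72 [ 0.1158  0.2396  1.7042 -0.1022  0.8961  1.8834] 0.0
1.5 80 [ 0.0732  0.3991  1.4217 -0.0412  1.1506  1.8027] 0.0
1.65 84 [ 0.0563  0.4941  1.2709 -0.0219  1.274   1.7774] 0.0
y 0 50
0 50 [ 0.2053  0.3628  2.2795 -1.012   0.1187  2.87  ] 0.2638
0.4 58 [ 0.2536  0.1765  2.2469 -0.8242  0.284   2.7176] 0.0
0.8 66 [ 0.1782  0.1356  1.9941 -0.2229  0.6243  2.0496] 0.0
1.2 74 [ 0.1117  0.2513  1.6814 -0.0868  0.9402  1.8693] 0.0
1.5 80 [ 0.0732  0.3991  1.4217 -0.0412  1.1506  1.8027] 0.0
1.65 83 [ 0.0576  0.4863  1.2849 -0.0258  1.2509  1.7801] 0.0
y 0 60
0 60 [ 0.2278  0.3657  2.2726 -0.9759  0.1624  2.87  ] 0.0963
0.4 65 [ 0.2249  0.1801  2.1796 -0.3927  0.4053  2.2733] 0.0
0.8 71 [ 0.1647  0.1552  1.9462 -0.153   0.7235  1.9791] 0.0
1.2 76 [ 0.1077  0.2635  1.6584 -0.0727  0.9841  1.8567] 0.0
1.5 80 [ 0.0732  0.3991  1.4217 -0.0412  1.1506  1.8027] 0.0
1.65 82 [ 0.0589  0.4785  1.2987 -
[... 2726 characters left out ...]
317  2.87  ] 0.1043
0.4 65 [ 0.3444  0.2246  2.1197 -0.4632  0.4547  2.4434] 0.0
0.8 71 [ 0.2701  0.1971  1.8943 -0.1973  0.7493  2.1103] 0.0
1.2 76 [ 0.1974  0.299   1.6109 -0.0965  1.0032  1.9558] 0.0
1.5 80 [ 0.1523  0.431   1.3746 -0.0553  1.1694  1.8855] 0.0
1.65 82 [ 0.1334  0.5095  1.2508 -0.0404  1.2473  1.8595] 0.0
y 0.05 70
0 70 [ 0.3441  0.3975  2.167  -0.5541  0.3104  2.567 ] 0.0
0.4 73 [ 0.3118  0.2407  2.0524 -0.239   0.5887  2.2094] 0.0
0.8 75 [ 0.2538  0.2189  1.8469 -0.132   0.8434  2.046 ] 0.0
1.2 78 [ 0.1923  0.3113  1.5879 -0.0796  1.0458  1.9413] 0.0
1.5 80 [ 0.1523  0.431   1.3746 -0.0553  1.1694  1.8855] 0.0
1.65 81 [ 0.1352  0.5019  1.2647 -0.046   1.2243  1.8634] 0.0
```

```bash
sed -i 's/^def Rt(alpha):.*/def Rt(alpha,flip=1):/; s/z=case(\[0,0,P\[2\]\],\[0,-1,0\])\[0\]/z=case([0,0,P[2]],[0,(1 if flip else -1),0])[0]/' h.py; grep -n -A3 "def Rt" h.py
python3 - <<'E'
from ik import *
for y in (0,):
  for al0 in (30,40,50,60):
    q=np.array([.1,-.39,2.4,-.18,.64,-1.29]); print("y",y,al0)
    for th in (1.65,1.5,1.2,.8,.4,0):
        al=al0+(80-al0)*th/1.5
        q,e=ik(case(P,tcp(th,al,y=y))[0],Rt(al),q); print(th,round(al),q,round(e,4))
    for pos in ([-.17,0,.05],[-.19,0,.05],[-.22,0,.1],[-.22,0,.2],[-.25,0,.27]):
        q,e=ik(case(P,pos)[0],Rt(al),q); print(pos,q,round(e,4))
E
```

```text
19:def Rt(alpha,flip=1):
20-    a=np.radians(alpha); x=case([0,0,P[2]],[np.cos(a),0,-np.sin(a)])[0]; z=case([0,0,P[2]],[0,(1 if flip else -1),0])[0]
21-    return Ro.from_matrix(np.c_[x,np.cross(z,x),z])
22-def plan(targets,ms=.045,md=8.4,grip=255,start=None):
y 0 30
1.65 85 [ 0.0549  0.5021  1.2569 -0.018   1.2971 -1.3667] 0.0
1.5 80 [ 0.0732  0.3991  1.4217 -0.0412  1.1506 -1.3389] 0.0
1.2 70 [ 0.12    0.2285  1.727  -0.1193  0.8518 -1.2423] 0.0
0.8 57 [ 0.2067  0.1101  2.0874 -0.4685  0.4327 -0.8426] 0.0
0.4 43 [ 0.3197  0.205   2.2998 -1.57    0.3372  0.3707] 0.1177
0 30 [ 0.4987  0.4991  2.2386 -1.57    0.6495  0.6689] 0.4667
[-0.17, 0, 0.05] [ 0.6272  0.5922  2.2722 -1.57    0.7879  0.8658] 0.4907
[-0.19, 0, 0.05] [ 0.6907  0.6096  2.3007 -1.57    0.8421  0.9509] 0.4812
[-0.22, 0, 0.1] [ 0.7471  0.434   2.4023 -1.57    0.8333  0.9286] 0.3898
[-0.22, 0, 0.2] [ 0.6636  0.0481  2.4751 -1.57    0.6945  0.6445] 0.2056
[-0.25, 0, 0.27] [ 0.747  -0.1935  2.535  -1.57    0.7391  0.5726] 0.0214
y 0 40
1.65 84 [ 0.0563  0.4941  1.2709 -0.0219  1.274  -1.3642] 0.0
1.5 80 [ 0.0732  0.3991 
[... 1422 characters left out ...]
987 -0.0299  1.2277 -1.3587] 0.0
1.5 80 [ 0.0732  0.3991  1.4217 -0.0412  1.1506 -1.3389] 0.0
1.2 76 [ 0.1077  0.2635  1.6584 -0.0727  0.9841 -1.2849] 0.0
0.8 71 [ 0.1647  0.1552  1.9462 -0.153   0.7235 -1.1625] 0.0
0.4 65 [ 0.2249  0.1801  2.1796 -0.3927  0.4053 -0.8683] 0.0
0 60 [ 0.2671  0.3789  2.3004 -1.57    0.2026  0.366 ] 0.0245
[-0.17, 0, 0.05] [ 0.3116  0.4203  2.3305 -1.57    0.2269  0.421 ] 0.0874
[-0.19, 0, 0.05] [ 0.3429  0.4047  2.3628 -1.57    0.242   0.4532] 0.0973
[-0.22, 0, 0.1] [ 0.3888  0.2274  2.4552 -1.57    0.2573  0.4729] 0.0024
[-0.22, 0, 0.2] [ 0.3888 -0.0651  2.3665 -0.6181  0.4545 -0.5292] 0.0
[-0.25, 0, 0.27] [ 0.4514 -0.26    2.3077 -0.4513  0.6996 -0.6841] 0.0
```

```bash
cat >> ik.py <<'E'
def Rp(al,psi,flip): return Ro.from_rotvec(np.radians(psi)*Rt(al,flip).as_matrix()[:,1])*Rt(al,flip)
def tcp2(th,al,psi,flip,back=.02,perp=.015,y=0,ext=(0,0,0)):
    b=np.array([.098-.228*np.cos(th),y,.09+.228*np.sin(th)])+ext; b=case(P,b)[0]
    M=Rp(al,psi,flip).as_matrix(); n=M[:,1]*np.sign(M[2,1]); 
    return b+M[:,0]*(back-.008)-n*perp
E
python3 - <<'E'
from ik import *
for flip in (0,1):
 for y in (-.07,0,.07):
  for psi in (-40,-20,0,20,40):
    psi_=psi
    for q40 in (-.5,.5):
      ok=[]
      q=np.array([.1,.18,1.95,q40/3,.7,-1.2 if flip else 1.95]); 
      for th,al in [(.8,70),(.4,66),(.2,65),(0,65),(0,60),(0,55),(0,50),(0,45),(0,40)]:
        q,e=ik(tcp2(th,al,psi,flip,y=y),Rp(al,psi,flip),q)
        ok.append(e<1e-3)
        if e>1e-3: break
        ql=q
      print(flip,y,psi,q40,th,al,ok.count(True),ql)
E
```

```text
0 -0.07 -40 -0.5 0.4 66 1 [ 0.3251  0.3401  1.8687 -0.846   1.1783  2.609 ]
0 -0.07 -40 0.5 0.4 66 1 [ 0.3251  0.3401  1.8687 -0.846   1.1783  2.609 ]
0 -0.07 -20 -0.5 0.2 65 2 [ 0.2488  0.239   2.1568 -0.8339  0.6745  2.6881]
0 -0.07 -20 0.5 0.2 65 2 [ 0.2488  0.239   2.1568 -0.8339  0.6745  2.6881]
0 -0.07 0 -0.5 0 65 3 [ 0.0409  0.2265  2.3065 -0.415   0.1951  2.1477]
0 -0.07 0 0.5 0 65 3 [ 0.0409  0.2265  2.3065 -0.415   0.1951  2.1477]
0 -0.07 20 -0.5 0 40 9 [-0.2481  0.5842  2.5421  2.5889  0.9092 -1.2812]
0 -0.07 20 0.5 0 40 9 [-0.2481  0.5842  2.5421  2.5889  0.9092 -1.2812]
0 -0.07 40 -0.5 0 40 9 [-0.5018  0.6793  2.4477  1.9463  1.0506 -1.0606]
0 -0.07 40 0.5 0 40 9 [-0.5018  0.6793  2.4477  1.9463  1.0506 -1.0606]
0 0 -40 -0.5 0.4 66 1 [ 0.4435  0.4076  1.7652 -0.7914  1.2733  2.6509]
0 0 -40 0.5 0.4 66 1 [ 0.4435  0.4076  1.7652 -0.7914  1.2733  2.6509]
0 0 -20 -0.5 0.2 65 2 [ 0.4039  0.3008  2.0657 -0.7812  0.7721  2.7676]
0 0 -20 0.5 0.2 65 2 [ 0.4039  0.3008  2.0657 -0.7812  0.7721  2.7676]
0 0 0 -0.5 0 65 3 [ 0.2382  0.2693  2.2408 -0.6257  0.2732  2.529 ]
0 0 0 0.5 0
[... 2497 characters left out ...]
65 2 [-0.0279  0.2937  2.2323  1.4222  0.6544 -2.8209]
1 0.07 -40 0.5 0.2 65 2 [-0.0279  0.2937  2.2323  1.4222  0.6544 -2.8209]
1 0.07 -20 -0.5 0 65 3 [ 0.1949  0.3008  2.2505  1.2261  0.2033 -2.4773]
1 0.07 -20 0.5 0 65 3 [ 0.1949  0.3008  2.2505  1.2261  0.2033 -2.4773]
1 0.07 0 -0.5 0 55 5 [ 0.4367  0.4373  2.2142 -1.4295  0.2812  0.3708]
1 0.07 0 0.5 0 55 5 [ 0.4367  0.4373  2.2142 -1.4295  0.2812  0.3708]
1 0.07 20 -0.5 0 40 8 [ 0.6616  0.6017  2.1332 -1.477   0.8031  0.6862]
1 0.07 20 0.5 0 40 8 [ 0.6616  0.6017  2.1332 -1.477   0.8031  0.6862]
1 0.07 40 -0.5 0 40 9 [ 0.7374  0.7571  1.9463 -1.2143  1.1664  0.6017]
1 0.07 40 0.5 0 40 9 [ 0.7374  0.7571  1.9463 -1.2143  1.1664  0.6017]
```

Run:
```python
from ik import *
for y in (-.03,0):
 for psi in (25,35):
  for a0 in (45,55):
   print(y,psi,a0)
   q=np.array([0,.4,1.4,.3,1.1,1.4])
   for th in (1.65,1.5,1.3,1.1,.9,.7,.5,.35,.2,.1,0):
    al=a0+(82-a0)*th/1.6
    q,e=ik(tcp2(th,al,psi,0,y=y),Rp(al,psi,0),q); print(th,round(al),q,round(e,4))
   for ext in [(0,0,-.02),(-.04,0,-.02),(-.06,0,.03),(-.08,0,.1),(-.08,0,.18)]:
    q,e=ik(tcp2(0,al,psi,0,y=y,ext=ext),Rp(al,psi,0),q); print(ext,q,round(e,4))
print(Rp(50,35,0).as_matrix())
```

```text
-0.03 25 45
1.65 83 [-0.1514  0.4667  1.3788  0.468   1.218   1.391 ] 0.0
1.5 80 [-0.1519  0.379   1.5165  0.4901  1.1202  1.335 ] 0.0
1.3 75 [-0.1528  0.2751  1.6941  0.534   0.986   1.2471] 0.0
1.1 70 [-0.1538  0.1905  1.8645  0.604   0.8462  1.1327] 0.0
0.9 66 [-0.1551  0.1327  2.026   0.7218  0.7013  0.9686] 0.0
0.7 61 [-0.1565  0.113   2.1758  0.9374  0.5592  0.7027] 0.0
0.5 57 [-0.1582  0.1466  2.3083  1.3471  0.4557  0.236 ] 0.0
0.35 53 [-0.1595  0.2173  2.3911  1.7883  0.4565 -0.2541] 0.0
0.2 50 [-0.1606  0.3318  2.4539  2.1837  0.5559 -0.7046] 0.0
0.1 47 [-0.1611  0.4303  2.4817  2.365   0.6649 -0.9256] 0.0
0 45 [-0.1615  0.5413  2.4964  2.4867  0.791  -1.0886] 0.0
(0, 0, -0.02) [-0.1615  0.619   2.4908  2.5266  0.8491 -1.147 ] 0.0
(-0.04, 0, -0.02) [-0.1645  0.638   2.581   2.5726  0.9397 -1.2252] 0.0
(-0.06, 0, 0.03) [-0.1665  0.4062  2.6353  2.4836  0.7943 -1.0913] 0.0
(-0.08, 0, 0.1) [-0.169   0.0313  2.6435  2.1311  0.5432 -0.6513] 0.0
(-0.08, 0, 0.18) [-0.1687 -0.2807  2.5429  1.3645  0.4636  0.2112] 0.0
-0.03 25 55
1.65 83 [-0.1514  0.4646  1.3827  0.4692  1.2116  1.3
[... 6545 characters left out ...]
31  0.666   0.3729] 0.0
0.35 61 [-0.1791  0.2663  2.3149  1.4693  0.6309  0.0887] 0.0
0.2 58 [-0.1811  0.3564  2.3693  1.7258  0.6383 -0.2301] 0.0
0.1 57 [-0.1821  0.4322  2.3936  1.8894  0.6701 -0.4367] 0.0
0 55 [-0.1828  0.5171  2.4073  2.0308  0.7201 -0.621 ] 0.0
(0, 0, -0.02) [-0.1828  0.5851  2.4038  2.0937  0.7506 -0.7059] 0.0
(-0.04, 0, -0.02) [-0.1887  0.5827  2.4957  2.1651  0.7985 -0.8138] 0.0
(-0.06, 0, 0.03) [-0.1924  0.3755  2.5447  2.0161  0.7201 -0.6139] 0.0
(-0.08, 0, 0.1) [-0.1967  0.0632  2.5529  1.6439  0.6418 -0.1439] 0.0
(-0.08, 0, 0.18) [-0.1964 -0.1975  2.4604  1.1944  0.6969  0.4235] 0.0
[[ 0.6039  0.758   0.2464]
 [ 0.4914 -0.1107 -0.8638]
 [-0.6275  0.6428 -0.4394]]
```

```bash
cat >> ik.py <<'E'
def chk(targets,n=6,q=None):
    s=r.state(); p=s["eef_pos"].copy(); R=Ro.from_rotvec(s["eef_rot"]); q=s["qpos"]
    for tp,tR,_ in targets:
        w=(R.inv()*tR).as_rotvec()
        for i in range(1,n+1):
            g=p+(tp-p)*i/n; gR=R*Ro.from_rotvec(w*i/n); q2,e=ik(g,gR,q); print(g,q2,"dmax",np.abs(q2-q).max().round(2),"e",round(e,4)); q=q2
        p,R=tp,tR; print("--")
E
python3 - <<'E'
from ik import *
kw=dict(psi=30,flip=0,back=.018)
A=(tcp2(0,66,ext=(-.10,0,.17),**kw),Rp(66,30,0),None)
B=(tcp2(0,52,ext=(-.07,0,.10),**kw),Rp(52,30,0),None)
C=(tcp2(0,52,ext=(-.05,0,-.015),**kw),Rp(52,30,0),None)
D=(tcp2(0,52,ext=(0,0,-.015),**kw),Rp(52,30,0),None)
chk([A,B,C,D]); plan([A,B,C,D])
E
```

```text
[0.3163 0.061  0.2588] [ 0.0477 -0.3803  2.4004 -0.0046  0.6218  1.6848] dmax 0.18 e 0.0
[0.3206 0.0755 0.2562] [ 0.0064 -0.3632  2.4     0.182   0.6176  1.5117] dmax 0.19 e 0.0
[0.3249 0.09   0.2537] [-0.0318 -0.3394  2.4009  0.3648  0.627   1.342 ] dmax 0.18 e 0.0
[0.3292 0.1046 0.2511] [-0.0659 -0.3089  2.4029  0.5375  0.6483  1.1815] dmax 0.17 e 0.0
[0.3335 0.1191 0.2485] [-0.095  -0.2716  2.4054  0.6964  0.6796  1.0338] dmax 0.16 e 0.0
[0.3378 0.1336 0.246 ] [-0.1186 -0.2275  2.4082  0.8405  0.7187  0.8996] dmax 0.14 e 0.0
--
[0.3433 0.1328 0.234 ] [-0.1184 -0.1973  2.4359  0.9323  0.6556  0.7799] dmax 0.12 e 0.0
[0.3489 0.132  0.222 ] [-0.1182 -0.1617  2.4627  1.0503  0.5983  0.6336] dmax 0.15 e 0.0
[0.3544 0.1312 0.21  ] [-0.118  -0.1202  2.4884  1.1996  0.5508  0.455 ] dmax 0.18 e 0.0
[0.36   0.1304 0.198 ] [-0.1179 -0.0722  2.5126  1.3822  0.5186  0.2423] dmax 0.21 e 0.0
[0.3656 0.1296 0.1859] [-0.1178 -0.0174  2.5351  1.5908  0.5077  0.0025] dmax 0.24 e 0.0
[0.3711 0.1288 0.1739] [-0.1177  0.0446  2.5554  1.8066  0.5225 -0.2458] dmax 0.25 e 0.0
--
[0.3744 0.1283 0.1548] [-0
[... 824 characters left out ...]
8  2.3272  0.7359 -0.8853] dmax 0.02 e 0.0
[0.4321 0.1199 0.0589] [-0.1238  0.551   2.4559  2.3119  0.7238 -0.8655] dmax 0.02 e 0.0
[0.4404 0.1187 0.0589] [-0.1245  0.5526  2.4369  2.2963  0.7122 -0.8457] dmax 0.02 e 0.0
--
[0.005,0.003,-0.022,1.4,7.5,-1,255],
[0.008,0.002,-0.022,1.4,7.5,-1,255],
[0.01,0.002,-0.02,1.4,7.5,-1,255],
[0.014,0.001,-0.019,1.3,7.5,-1,255],
-- [0.3378 0.1336 0.2455]
[0.034,0.001,0.02,-3.5,0,6.1,255],
[0.034,-0.004,0.019,-3.5,0,6.1,255],
-- [0.3711 0.129  0.1744]
[0.03,-0.018,0.017,0,0,0,255],
[0.03,-0.019,0.018,0,0,0,255],
[0.029,-0.018,0.017,0,0,0,255],
-- [0.391  0.1256 0.0593]
[0.013,0.02,0.008,0,0,0,255],
[0.014,0.019,0.007,0,0,0,255],
-- [0.4403 0.1189 0.0591]
```

Run:
```python
from ik import *
kw=dict(psi=30,flip=0,back=.018)
A=(tcp2(0,66,ext=(-.10,0,.17),**kw),Rp(66,30,0),8)
plan([A])
```

```text
[0.002,0.001,-0.011,0.7,3.7,-0.5,255],
[0.004,0.002,-0.011,0.7,3.8,-0.5,255],
[0.004,0.001,-0.011,0.7,3.7,-0.5,255],
[0.004,0.001,-0.011,0.7,3.8,-0.5,255],
[0.005,0.001,-0.01,0.7,3.7,-0.5,255],
[0.006,0,-0.01,0.7,3.8,-0.5,255],
[0.007,0.001,-0.009,0.7,3.7,-0.5,255],
[0.007,0.001,-0.009,0.6,3.8,-0.5,255],
-- [0.3378 0.1336 0.246 ]
```

```bash
python3 -m pendant '[[0.002,0.001,-0.011,0.7,3.7,-0.5,255],[0.004,0.002,-0.011,0.7,3.8,-0.5,255],[0.004,0.001,-0.011,0.7,3.7,-0.5,255],[0.004,0.001,-0.011,0.7,3.8,-0.5,255],[0.005,0.001,-0.010,0.7,3.7,-0.5,255],[0.006,0,-0.010,0.7,3.8,-0.5,255],[0.007,0.001,-0.009,0.7,3.7,-0.5,255],[0.007,0.001,-0.009,0.6,3.8,-0.5,255]]'
python3 - <<'E'
from ik import *
st()
kw=dict(psi=30,flip=0,back=.018)
B=(tcp2(0,52,ext=(-.07,0,.10),**kw),Rp(52,30,0),8)
plan([B])
E
```

```text
t: 2.65
eef_pos: [0.3392, 0.1307, 0.2464]
eef_rot: [1.75, 1.169, -0.62]
ft_force: [-0.7, 0.6, 1.1]
gripper_width: -0.0001
t 2.65 case pos [-0.2383  0.0023  0.2464] world [0.3392 0.1307 0.2464] alpha 52.153268263171256 f case [-0.8169  0.4544  1.0954] q [-0.1304 -0.2261  2.4073  0.845   0.7231  0.8871] w -6.45520813648262e-05
[0.009,0,0.005,-0.9,0,1.5,255],
[0.008,0,0.004,-0.9,0,1.5,255],
[0.009,-0.001,0.005,-0.8,0,1.5,255],
[0.009,-0.001,0.005,-0.9,0,1.5,255],
[0.009,-0.001,0.004,-0.9,0,1.5,255],
[0.008,-0.002,0.005,-0.9,0,1.4,255],
[0.009,-0.002,0.004,-0.9,0,1.5,255],
[0.008,-0.002,0.005,-0.8,0,1.5,255],
-- [0.3709 0.1285 0.1741]
```

```bash
python3 -m pendant '[[0.009,0,0.005,-0.9,0,1.5,255],[0.008,0,0.004,-0.9,0,1.5,255],[0.009,-0.001,0.005,-0.8,0,1.5,255],[0.009,-0.001,0.005,-0.9,0,1.5,255],[0.009,-0.001,0.004,-0.9,0,1.5,255],[0.008,-0.002,0.005,-0.9,0,1.4,255],[0.009,-0.002,0.004,-0.9,0,1.5,255],[0.008,-0.002,0.005,-0.8,0,1.5,255]]'
python3 - <<'E'
from ik import *
st()
kw=dict(psi=30,flip=0,back=.018)
B=(tcp2(0,52,ext=(-.05,0,-.015),**kw),Rp(52,30,0),8)
plan([B])
E
```

```text
t: 3.45
eef_pos: [0.3707, 0.1275, 0.1735]
eef_rot: [1.735, 0.984, -0.418]
ft_force: [-0.1, -0.6, 0.9]
gripper_width: 0.0003
t 3.45 case pos [-0.2067  0.0037  0.1735] world [0.3707 0.1275 0.1735] alpha 43.188746244195485 f case [-0.002  -0.5883  0.8719] q [-0.1171  0.0446  2.5558  1.8106  0.5174 -0.2505] w 0.00030282076471366704
[0.011,-0.007,0.006,0,0,0,255],
[0.011,-0.007,0.006,0,0.1,0,255],
[0.012,-0.007,0.007,0,0,0,255],
[0.011,-0.006,0.006,0,0,0,255],
[0.011,-0.007,0.006,0,0.1,0,255],
[0.011,-0.007,0.006,0.1,0,0,255],
[0.012,-0.007,0.007,0,0.1,0,255],
[0.011,-0.007,0.006,0,0,0,255],
-- [0.3908 0.1259 0.0585]
```

```bash
python3 -m pendant '[[0.011,-0.007,0.006,0,0,0,255],[0.011,-0.007,0.006,0,0,0,255],[0.012,-0.007,0.007,0,0,0,255],[0.011,-0.006,0.006,0,0,0,255],[0.011,-0.007,0.006,0,0,0,255],[0.011,-0.007,0.006,0,0,0,255],[0.012,-0.007,0.007,0,0,0,255],[0.011,-0.007,0.006,0,0,0,255]]'
python3 - <<'E'
from ik import *
st()
kw=dict(psi=30,flip=0,back=.018)
B=(tcp2(0,52,ext=(-.0,0,-.015),**kw),Rp(52,30,0),5)
plan([B])
for n in("scene","wrist","top"):
    c=imaging.camera(n);cv2.imwrite(f"pics/{n}1.png",c["frame"])
a=cv2.imread("pics/scene1.png"); cv2.imwrite("pics/s1z.png",cv2.resize(a[140:300,200:440],None,fx=3,fy=3,interpolation=cv2.INTER_CUBIC))
E
```

```text
t: 4.25
eef_pos: [0.3906, 0.1257, 0.0579]
eef_rot: [1.735, 0.984, -0.42]
ft_force: [-0.7, 0.5, 0.6]
gripper_width: 0.0003
t 4.25 case pos [-0.1868  0.0048  0.0579] world [0.3906 0.1257 0.0579] alpha 43.2547911854978 f case [-0.7221  0.4271  0.6173] q [-0.114   0.5544  2.5489  2.4006  0.7873 -0.971 ] w 0.00030311930015543975
[0.005,0.008,0.003,0,0.1,0,255],
[0.006,0.008,0.003,0,0,0,255],
[0.005,0.008,0.003,0,0.1,0,255],
[0.005,0.008,0.003,0,0.1,0,255],
[0.005,0.008,0.003,0.1,0,0.1,255],
-- [0.44   0.1185 0.0589]
```

View pics/s1z.png

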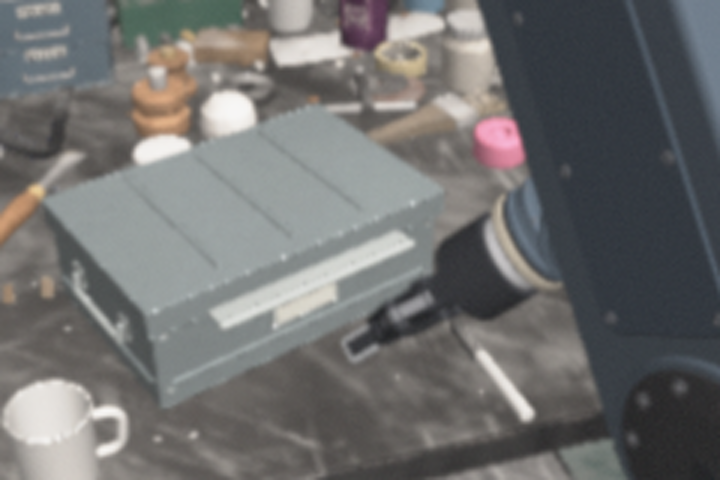

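View pics/wrist1.png

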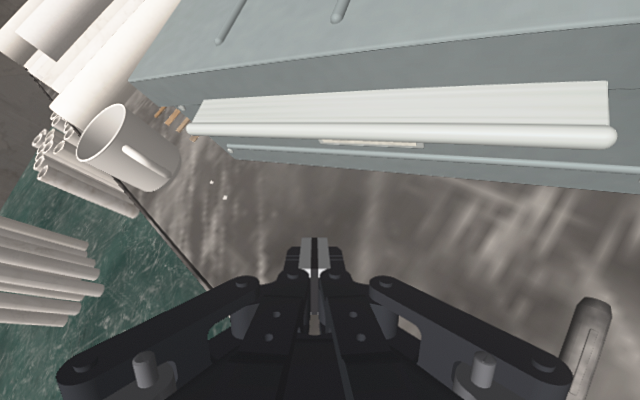

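The wrist picture shows the closed fingertips at about (315,245), and the bead from (190,129) to (612,137), free in front of them. I'll cross-check the lip position with it.

Run:
```python
from ik import *
c=imaging.camera("wrist")
for uv in [(189,129),(614,136)]:
    w=ray(c,uv,.09); print(w,case([0,0,-P[2]],w-[P[0],P[1],0])[0])
print(proj(c,case(P,[[-.13,.098,.09],[-.13,-.098,.09]])))
st()
```

```text
[0.4618 0.2171 0.09  ] [-0.1295  0.1055  0.09  ]
[0.4326 0.0137 0.09  ] [-0.129 -0.1    0.09 ]
[[196.1997 129.7474]
 [606.0917 138.4269]]
t 4.45 case pos [-0.1878  0.0055  0.0586] world [0.3897 0.1266 0.0586] alpha 43.31127291849172 f case [-0.2292 -0.3841 -0.0284] q [-0.1127  0.551   2.5498  2.3964  0.7845 -0.9641] w -3.137960931110962e-05
```

```bash
python3 -m pendant '[[0.005,0.008,0.003,0,0,0,255],[0.006,0.008,0.003,0,0,0,255],[0.005,0.008,0.003,0,0,0,255],[0.005,0.008,0.003,0,0,0,255],[0.005,0.008,0.003,0,0,0,255],[0,0,0,0,0,0,255]]'
python3 - <<'E'
from ik import *
st()
c=imaging.camera("wrist");cv2.imwrite(f"pics/w2.png",c["frame"])
kw=dict(psi=30,flip=0,back=.018)
B=(tcp2(0,52,ext=(-.0,0,0),**kw),Rp(52,30,0),6)
plan([B])
E
```

```text
t: 5.05
eef_pos: [0.4405, 0.12, 0.0596]
eef_rot: [1.737, 0.988, -0.418]
ft_force: [-0.8, -1.4, 0.9]
gripper_width: -0.0003
t 5.05 case pos [-0.1366  0.0063  0.0596] world [0.4405 0.12   0.0596] alpha 43.206462258908395 f case [-0.6185 -1.4743  0.9423] q [-0.117   0.5495  2.4341  2.3     0.7044 -0.8403] w -0.00031610615590462815
[-0.002,0.002,-0.001,0,0,0,255],
[-0.001,0.001,0,0,0,0.1,255],
[-0.002,0.002,-0.001,0,0.1,0,255],
[-0.002,0.002,-0.001,0,0,0,255],
[-0.001,0.001,-0.001,0,0,0.1,255],
[-0.002,0.002,0,0,0,0,255],
-- [0.4405 0.1184 0.0739]
```

View pics/w2.png

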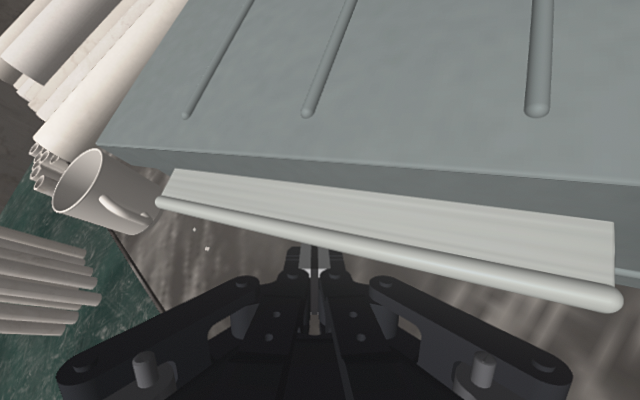

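Run:
```python
from ik import *
c=imaging.camera("wrist"); s=r.state(); M=Ro.from_rotvec(s["eef_rot"]).as_matrix(); p=s["eef_pos"]
M0=M; sg=np.sign(M[2,1])
for a,b,z in [(.008,0,0),(.008,.011,0),(.008,-.011,0),(-.01,.011,0),(.008,.011,.014),(.008,.011,-.014)]:
    w=p+M[:,0]*a+M[:,1]*b*sg+M[:,2]*z; print(a,b,z,proj(c,w),case([0,0,-P[2]],w-[P[0],P[1],0])[0])
```

```text
0.008 0 0 [[312.8845 256.2772]] [-0.134   0.0103  0.0537]
0.008 0.011 0 [[312.8845 237.4596]] [-0.1253  0.0103  0.0604]
0.008 -0.011 0 [[312.8847 274.3579]] [-0.1427  0.0103  0.047 ]
-0.01 0.011 0 [[312.7414 252.0429]] [-0.1349  0.0014  0.0728]
0.008 0.011 0.014 [[339.1306 237.4786]] [-0.1211 -0.0018  0.0549]
0.008 0.011 -0.014 [[286.639  237.4239]] [-0.1296  0.0225  0.0659]
```

Run:
```python
from ik import *
kw=dict(psi=30,flip=0,back=.018)
plan([(tcp2(0,52,ext=(.004,0,-.004),**kw),Rp(52,30,0),5),(tcp2(0.03,52,ext=(.004,0,0),**kw),Rp(52,30,0),5)])
```

```text
[-0.001,0.002,0,0,0,0,255],
[-0.001,0.002,-0.001,0,0.1,0.1,255],
[-0.001,0.003,0,0,0,0,255],
[-0.001,0.002,0,0,0,0.1,255],
[-0.001,0.002,0,-0.1,0,0,255],
-- [0.4442 0.1178 0.0697]
[-0.001,0.001,-0.001,0,0,0,255],
[-0.002,0.002,-0.001,0,0,0,255],
[-0.001,0.001,-0.001,0,0,0,255],
[-0.002,0.002,-0.001,0,0,0,255],
[-0.001,0.001,-0.001,0,0,0,255],
-- [0.4446 0.1186 0.0808]
```

```bash
python3 -m pendant '[[-0.001,0.002,0,0,0,0,255],[-0.001,0.002,-0.001,0,0,0,255],[-0.001,0.003,0,0,0,0,255],[-0.001,0.002,0,0,0,0,255],[-0.001,0.002,0,0,0,0,255],[-0.001,0.001,-0.001,0,0,0,255],[-0.002,0.002,-0.001,0,0,0,255]]'; python3 -c "
from h import *
st()"; python3 -m pendant '[[-0.001,0.001,-0.001,0,0,0,255],[-0.002,0.002,-0.001,0,0,0,255],[-0.001,0.001,-0.001,0,0,0,255]]'; python3 -c "
from h import *
st()
imaging.camera('wrist');cv2.imwrite('pics/w3.png',imaging.camera('wrist')['frame']);st()"
```

```text
t: 5.85
eef_pos: [0.4436, 0.1181, 0.074]
eef_rot: [1.736, 0.991, -0.422]
ft_force: [-6.5, 1.8, -2.7]
gripper_width: 0.0
t 5.85 case pos [-0.1332  0.0049  0.074 ] world [0.4436 0.1181 0.074 ] alpha 43.40979397044013 f case [-6.7153  0.8173 -2.6958] q [-0.122   0.4977  2.4271  2.235   0.6642 -0.7636] w 2.206377558714217e-05
t: 6.15
eef_pos: [0.4439, 0.1186, 0.0806]
eef_rot: [1.736, 0.991, -0.422]
ft_force: [-6.6, -1.1, -2.8]
gripper_width: 0.0002
t 6.15 case pos [-0.133   0.0055  0.0806] world [0.4439 0.1186 0.0806] alpha 43.39827998554064 f case [-6.3397 -2.0595 -2.8245] q [-0.12    0.4751  2.4268  2.2143  0.6501 -0.7348] w 0.0001880402387364361
t 6.25 case pos [-0.133   0.0055  0.0806] world [0.4439 0.1187 0.0806] alpha 43.38616366228232 f case [-5.3922 -1.1248 -3.158 ] q [-0.1199  0.475   2.4269  2.2145  0.6503 -0.735 ] w 0.00045754495301267084
```

View pics/w3.png

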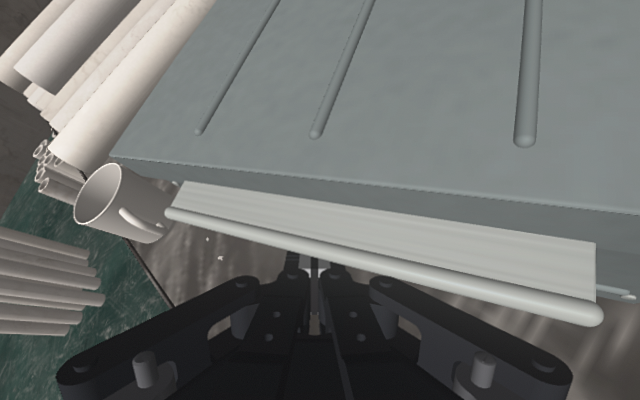

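```bash
cat >> ik.py <<'E'
def alf(th): return max(50,min(82,np.degrees(th)+9))
def thest(back0=None):
    s=r.state(); c=case([0,0,-P[2]],s["eef_pos"]-[P[0],P[1],0])[0]; M=case([0,0,-P[2]],Ro.from_rotvec(s["eef_rot"]).as_matrix().T)
    n=M[1]*np.sign(M[1,2]) ; best=None
    from scipy.optimize import brentq
    f=lambda th: ((np.array([.098-.228*np.cos(th),0,.09+.228*np.sin(th)])-c)*[1,0,1])@n-.015
    th=brentq(f,-.2,1.75); b=np.array([.098-.228*np.cos(th),0,.09+.228*np.sin(th)])
    # overlap: along tool x, in plane y=?; line param
    A=np.c_[M[0][[0,2]],n[[0,2]]]; k=np.linalg.solve(A,(b-c)[[0,2]])
    F=case([0,0,-P[2]],s["ft_force"])[0]
    print("th",round(th,3),"back",round(.008-k[0],4),"n",n,"F.n",round(F@n,1),"|F|",np.linalg.norm(F).round(1),"tang",round(-(F[0]*np.sin(th)+F[2]*np.cos(th)),1))
    return th
E
python3 - <<'E'
from ik import *
thest()
q=r.state()["qpos"]
for th in np.arange(.05,1.7,.1):
    al=alf(th); q,e=ik(tcp2(th,al,30,0,back=.02),Rp(al,30,0),q); print(round(th,2),round(al),q,round(e,4))
plan([(tcp2(th,alf(th),30,0,back=.02),Rp(alf(th),30,0),2) for th in (.08,.12,.16,.2)])
E
```

```text
th 0.048 back 0.0242 n [0.7914 0.0016 0.6113] F.n -6.2 |F| 6.3 tang 3.4
0.05 50 [-0.1206  0.4799  2.448   2.2774  0.6936 -0.8161] 0.0
0.15 50 [-0.1208  0.4006  2.4413  2.1911  0.6406 -0.7065] 0.0
0.25 50 [-0.1212  0.3278  2.4255  2.0852  0.5931 -0.5773] 0.0
0.35 50 [-0.1217  0.2647  2.4013  1.9631  0.5549 -0.4326] 0.0
0.45 50 [-0.1224  0.2133  2.3697  1.8314  0.5286 -0.2797] 0.0
0.55 50 [-0.1231  0.1743  2.3318  1.6992  0.5141 -0.128 ] 0.0
0.65 50 [-0.124   0.1477  2.2887  1.5746  0.51    0.0141] 0.0
0.75 52 [-0.1251  0.1314  2.2251  1.3735  0.5224  0.2447] 0.0
0.85 58 [-0.1267  0.133   2.1246  1.0732  0.5935  0.5978] 0.0
0.95 63 [-0.1282  0.1551  2.0182  0.8727  0.6998  0.8488] 0.0
1.05 69 [-0.1296  0.1932  1.9069  0.7429  0.8213  1.0283] 0.0
1.15 75 [-0.1308  0.244   1.7914  0.6577  0.9486  1.1637] 0.0
1.25 81 [-0.1319  0.3051  1.6717  0.6009  1.0779  1.2722] 0.0
1.35 82 [-0.1325  0.3478  1.5933  0.5844  1.1279  1.3089] 0.0
1.45 82 [-0.133   0.3859  1.5285  0.5776  1.1504  1.3246] 0.0
1.55 82 [-0.1334  0.4271  1.4636  0.572   1.1706  1.3383] 0.0
1.65 82 [-0.1338  0.4706  1.3989  0.5673  1.1886  1.3503] 0.0
[-0.004,0.003,-0.002,-0.5,0.1,1,255],
[-0.003,0.002,-0.003,-0.6,0,1.1,255],
-- [0.4426 0.1197 0.0904]
[-0.003,0.003,-0.001,0,0,0,255],
[-0.003,0.004,-0.002,0,0,0,255],
-- [0.4436 0.1192 0.1001]
[-0.002,0.003,-0.001,0,0,0,255],
[-0.003,0.004,-0.002,0,0,0,255],
-- [0.4452 0.119  0.109 ]
[-0.002,0.003,-0.001,0,0,0,255],
[-0.003,0.004,-0.002,0,0,0,255],
-- [0.4468 0.1189 0.118 ]
```

```bash
python3 -m pendant '[[-0.004,0.003,-0.002,-0.5,0,1,255],[-0.003,0.002,-0.003,-0.6,0,1.1,255],[-0.003,0.003,-0.001,0,0,0,255],[-0.003,0.004,-0.002,0,0,0,255],[-0.002,0.003,-0.001,0,0,0,255],[-0.003,0.004,-0.002,0,0,0,255],[-0.002,0.003,-0.001,0,0,0,255],[-0.003,0.004,-0.002,0,0,0,255]]'
python3 - <<'E'
from ik import *
th=thest()
plan([(tcp2(t,alf(t),30,0,back=.02),Rp(alf(t),30,0),2) for t in th+np.array([.05,.1,.15,.2])])
E
```

```text
t: 7.05
eef_pos: [0.4471, 0.1187, 0.1183]
eef_rot: [1.735, 0.958, -0.387]
ft_force: [-4.7, -0.6, -4.2]
gripper_width: 0.0002
th 0.204 back 0.0204 n [ 0.7654 -0.0002  0.6436] F.n -6.2 |F| 6.4 tang 5.0
[-0.003,0.005,-0.002,0,0.1,0,255],
[-0.003,0.004,-0.002,0,0.1,-0.1,255],
-- [0.4494 0.1189 0.1296]
[-0.003,0.005,-0.001,0,0,0,255],
[-0.003,0.005,-0.002,0,0,0,255],
-- [0.4527 0.118  0.1411]
[-0.002,0.005,-0.001,0,0,0,255],
[-0.003,0.004,-0.002,0,0,0,255],
-- [0.4558 0.1176 0.1514]
[-0.002,0.005,-0.001,0,0,0,255],
[-0.003,0.005,-0.001,0,0,0,255],
-- [0.4599 0.1163 0.1619]
```

```bash
python3 -m pendant '[[-0.003,0.005,-0.002,0,0,0,255],[-0.003,0.004,-0.002,0,0,0,255],[-0.003,0.005,-0.001,0,0,0,255],[-0.003,0.005,-0.002,0,0,0,255],[-0.002,0.005,-0.001,0,0,0,255],[-0.003,0.004,-0.002,0,0,0,255],[-0.002,0.005,-0.001,0,0,0,255],[-0.003,0.005,-0.001,0,0,0,255]]'
python3 - <<'E'
from ik import *
th=thest()
plan([(tcp2(t,alf(t),30,0,back=.02),Rp(alf(t),30,0),2) for t in th+np.array([.05,.1,.15,.2])])
E
```

```text
t: 7.85
eef_pos: [0.4596, 0.1165, 0.1619]
eef_rot: [1.735, 0.959, -0.387]
ft_force: [-5.6, 1.8, -5.2]
gripper_width: 0.0001
th 0.401 back 0.0192 n [0.7652 0.0002 0.6437] F.n -7.7 |F| 7.8 tang 7.0
[-0.002,0.005,-0.001,0,0.1,0,255],
[-0.002,0.005,-0.001,0,0,-0.1,255],
-- [0.4643 0.1156 0.1717]
[-0.002,0.005,-0.001,0,0,0,255],
[-0.001,0.006,-0.002,0,0,0,255],
-- [0.4702 0.1158 0.1819]
[-0.002,0.005,-0.001,0,0,0,255],
[-0.002,0.006,-0.001,0,0,0,255],
-- [0.4756 0.1148 0.1924]
[-0.001,0.005,-0.001,0,0,0,255],
[-0.002,0.005,0,0,0,0,255],
-- [0.4812 0.1133 0.2012]
```

```bash
python3 -m pendant '[[-0.002,0.005,-0.001,0,0,0,255],[-0.002,0.005,-0.001,0,0,0,255],[-0.002,0.005,-0.001,0,0,0,255],[-0.001,0.006,-0.002,0,0,0,255],[-0.002,0.005,-0.001,0,0,0,255],[-0.002,0.006,-0.001,0,0,0,255],[-0.001,0.005,-0.001,0,0,0,255],[-0.002,0.005,0,0,0,0,255]]'
python3 - <<'E'
from ik import *
th=thest()
plan([(tcp2(t,alf(t),30,0,back=.02),Rp(alf(t),30,0),2) for t in th+np.array([.045,.09,.135,.18])])
E
```

```text
t: 8.65
eef_pos: [0.4809, 0.1135, 0.2011]
eef_rot: [1.735, 0.959, -0.386]
ft_force: [-4.7, 2.9, -6.4]
gripper_width: -0.0003
th 0.598 back 0.0193 n [0.7654 0.0004 0.6436] F.n -8.0 |F| 8.5 tang 8.2
[-0.001,0.005,-0.001,0,0.1,0,255],
[-0.001,0.005,0,0,0,0,255],
-- [0.487  0.1125 0.2093]
[-0.001,0.005,-0.001,0,0,0,255],
[0,0.005,0,0,0,0,255],
-- [0.4938 0.1118 0.2168]
[-0.001,0.005,-0.001,0.3,0,-0.4,255],
[-0.001,0.005,0,0.2,0,-0.5,255],
-- [0.4999 0.1108 0.2249]
[-0.001,0.005,-0.001,0.7,0,-1.1,255],
[-0.001,0.005,0,0.6,0,-1.1,255],
-- [0.5063 0.1097 0.2328]
```

```bash
python3 -m pendant '[[-0.001,0.005,-0.001,0,0,0,255],[-0.001,0.005,0,0,0,0,255],[-0.001,0.005,-0.001,0,0,0,255],[0,0.005,0,0,0,0,255],[-0.001,0.005,-0.001,0.3,0,-0.4,255],[-0.001,0.005,0,0.2,0,-0.5,255],[-0.001,0.005,-0.001,0.7,0,-1.1,255],[-0.001,0.005,0,0.6,0,-1.1,255]]'
python3 - <<'E'
from ik import *
th=thest()
plan([(tcp2(t,alf(t),30,0,back=.02),Rp(alf(t),30,0),2) for t in th+np.array([.04,.08,.12,.16])])
cv2.imwrite('pics/w4.png',imaging.camera('wrist')['frame'])
cv2.imwrite('pics/s4.png',imaging.camera('scene')['frame'])
E
```

```text
t: 9.45
eef_pos: [0.506, 0.1098, 0.2327]
eef_rot: [1.74, 1.008, -0.44]
ft_force: [-6.8, 2.9, -5.3]
gripper_width: -0.0
th 0.778 back 0.0201 n [0.8052 0.0002 0.5931] F.n -8.9 |F| 9.1 tang 8.8
[-0.001,0.004,-0.001,0.6,0,-1,255],
[-0.001,0.005,0,0.5,0.1,-0.9,255],
-- [0.5119 0.1088 0.2397]
[-0.001,0.004,-0.001,0.6,0,-1,255],
[0,0.004,0,0.6,0,-1,255],
-- [0.5178 0.1084 0.2453]
[-0.001,0.004,-0.001,0.6,0,-1,255],
[-0.001,0.005,0,0.5,0,-1,255],
-- [0.5242 0.1073 0.2518]
[-0.001,0.004,-0.001,0.6,0,-1,255],
[-0.001,0.004,0,0.6,0,-1,255],
-- [0.53   0.1063 0.2577]
```

View pics/w4.png

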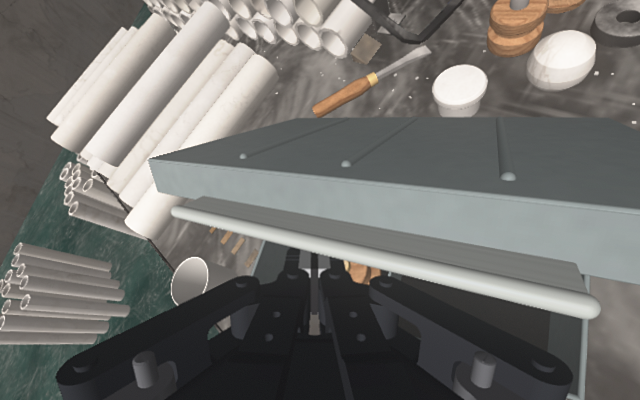

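View pics/s4.png

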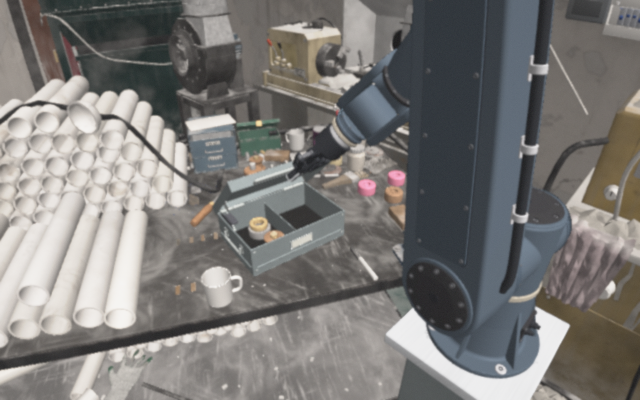

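The lid is about half open. In the wrist view the bead runs across (180–600, 210–305) over the fingertips at (315,250), and the scene view shows the case interior. The force is about 9 N, so I'll carry on.

```bash
python3 -m pendant '[[-0.001,0.004,-0.001,0.6,0,-1,255],[-0.001,0.005,0,0.5,0,-0.9,255],[-0.001,0.004,-0.001,0.6,0,-1,255],[0,0.004,0,0.6,0,-1,255],[-0.001,0.004,-0.001,0.6,0,-1,255],[-0.001,0.005,0,0.5,0,-1,255],[-0.001,0.004,-0.001,0.6,0,-1,255],[-0.001,0.004,0,0.6,0,-1,255]]'
python3 - <<'E'
from ik import *
th=thest()
plan([(tcp2(t,alf(t),30,0,back=.02),Rp(alf(t),30,0),2) for t in th+np.array([.035,.07,.105,.14])])
E
```

```text
t: 10.35
eef_pos: [0.5299, 0.1063, 0.2578]
eef_rot: [1.747, 1.129, -0.575]
ft_force: [-6.3, 3.5, -4.4]
gripper_width: 0.0003
th 0.935 back 0.0195 n [ 0.8895 -0.0005  0.457 ] F.n -8.0 |F| 8.4 tang 8.0
[0,0.004,0,0.4,0,-0.8,255],
[-0.001,0.004,-0.001,0.5,0.1,-0.8,255],
-- [0.5364 0.1057 0.2626]
[-0.001,0.004,0,0.5,0,-0.9,255],
[0,0.003,-0.001,0.5,0,-0.8,255],
-- [0.5422 0.1052 0.2668]
[-0.001,0.004,0,0.5,0,-0.9,255],
[-0.001,0.004,-0.001,0.5,0,-0.8,255],
-- [0.5486 0.1041 0.272 ]
[-0.001,0.004,0,0.5,0,-0.9,255],
[0,0.003,0,0.5,0,-0.9,255],
-- [0.5547 0.1027 0.2753]
```

```bash
python3 -m pendant '[[0,0.004,0,0.4,0,-0.8,255],[-0.001,0.004,-0.001,0.5,0,-0.8,255],[-0.001,0.004,0,0.5,0,-0.9,255],[0,0.003,-0.001,0.5,0,-0.8,255],[-0.001,0.004,0,0.5,0,-0.9,255],[-0.001,0.004,-0.001,0.5,0,-0.8,255],[-0.001,0.004,0,0.5,0,-0.9,255],[0,0.003,0,0.5,0,-0.9,255]]'
python3 - <<'E'
from ik import *
th=thest()
plan([(tcp2(t,alf(t),30,0,back=.02),Rp(alf(t),30,0),2) for t in th+np.array([.025,.05,.075,.1])])
E
```

```text
t: 11.15
eef_pos: [0.555, 0.1024, 0.276]
eef_rot: [1.747, 1.23, -0.693]
ft_force: [-6.3, 0.8, -0.5]
gripper_width: 0.0
th 1.077 back 0.02 n [ 0.9431 -0.001   0.3325] F.n -6.1 |F| 6.4 tang 5.8
[0,0.003,-0.001,0.4,0.1,-0.7,255],
[-0.001,0.002,0,0.3,0,-0.7,255],
-- [0.5593 0.1021 0.2789]
[0,0.003,0,0.4,0,-0.6,255],
[-0.001,0.003,-0.001,0.4,0,-0.6,255],
-- [0.5646 0.1017 0.282 ]
[0,0.003,0,0.3,0,-0.6,255],
[-0.001,0.002,0,0.4,0,-0.7,255],
-- [0.5691 0.1006 0.2843]
[-0.001,0.003,0,0.3,0,-0.6,255],
[0,0.002,-0.001,0.4,0,-0.6,255],
-- [0.5736 0.1003 0.2868]
```

```bash
python3 -m pendant '[[0,0.003,-0.001,0.4,0,-0.7,255],[-0.001,0.002,0,0.3,0,-0.7,255],[0,0.003,0,0.4,0,-0.6,255],[-0.001,0.003,-0.001,0.4,0,-0.6,255],[0,0.003,0,0.3,0,-0.6,255],[-0.001,0.002,0,0.4,0,-0.7,255],[-0.001,0.003,0,0.3,0,-0.6,255],[0,0.002,-0.001,0.4,0,-0.6,255]]'
python3 - <<'E'
from ik import *
th=thest()
plan([(tcp2(t,alf(t),30,0,back=.02),Rp(alf(t),30,0),2) for t in th+np.array([.02,.04,.06,.08])])
E
```

```text
t: 11.95
eef_pos: [0.574, 0.1, 0.2871]
eef_rot: [1.742, 1.305, -0.782]
ft_force: [-4.7, 0.9, -1.3]
gripper_width: 0.0002
th 1.177 back 0.0199 n [ 0.9718 -0.0013  0.2357] F.n -4.9 |F| 4.9 tang 4.9
[0,0.002,0,0.3,0.1,-0.6,255],
[-0.001,0.002,-0.001,0.3,0,-0.5,255],
-- [0.5776 0.0998 0.2893]
[0,0.002,0,0.3,0,-0.5,255],
[-0.001,0.003,0,0.2,0,-0.5,255],
-- [0.5822 0.0986 0.2912]
[0,0.002,0,0.3,0,-0.5,255],
[0,0.002,-0.001,0.3,0,-0.5,255],
-- [0.5861 0.0989 0.2924]
[-0.001,0.002,0,0.3,0,-0.5,255],
[0,0.002,0,0.3,0,-0.5,255],
-- [0.5898 0.0979 0.294 ]
```

```bash
python3 -m pendant '[[0,0.002,0,0.3,0,-0.6,255],[-0.001,0.002,-0.001,0.3,0,-0.5,255],[0,0.002,0,0.3,0,-0.5,255],[-0.001,0.003,0,0.2,0,-0.5,255]]'; python3 -c "
from ik import *
thest()";  python3 -m pendant '[[0,0.002,0,0.3,0,-0.5,255],[0,0.002,-0.001,0.3,0,-0.5,255],[-0.001,0.002,0,0.3,0,-0.5,255],[0,0.002,0,0.3,0,-0.5,255]]'
python3 - <<'E'
from ik import *
th=thest()
plan([(tcp2(t,alf(t),30,0,back=.02),Rp(alf(t),30,0),2) for t in th+np.array([.015,.03,.045,.06])])
E
```

```text
t: 12.35
eef_pos: [0.5826, 0.099, 0.291]
eef_rot: [1.738, 1.337, -0.816]
ft_force: [-4.1, 1.7, -1.5]
gripper_width: 0.0002
th 1.22 back 0.02 n [0.9806 0.0004 0.1959] F.n -4.5 |F| 4.7 tang 4.6
t: 12.75
eef_pos: [0.5905, 0.0981, 0.2938]
eef_rot: [1.735, 1.367, -0.852]
ft_force: [-3.0, 0.3, 0.8]
gripper_width: 0.0003
th 1.259 back 0.0207 n [ 0.9877 -0.0005  0.1562] F.n -2.9 |F| 3.1 tang 2.6
[-0.001,0.002,0,0.2,0,-0.4,255],
[0,0.001,0,0.3,0.1,-0.5,255],
-- [0.5932 0.0972 0.2951]
[0,0.002,0,0,0,0,255],
[-0.001,0.002,-0.001,0,0,0,255],
-- [0.597 0.097 0.297]
[0,0.001,0,0,0,0,255],
[0,0.002,0,0,0,0,255],
-- [0.5999 0.0966 0.2974]
[0,0.002,0,0,0,0,255],
[-0.001,0.001,0,0,0,0,255],
-- [0.6027 0.0957 0.2987]
```

```bash
python3 -m pendant '[[-0.001,0.002,0,0.2,0,-0.4,255],[0,0.001,0,0.3,0,-0.5,255],[0,0.002,0,0,0,0,255],[-0.001,0.002,-0.001,0,0,0,255]]'; python3 -c "
from ik import *
thest()";  python3 -m pendant '[[0,0.001,0,0,0,0,255],[0,0.002,0,0,0,0,255],[0,0.002,0,0,0,0,255]]'
python3 - <<'E'
from ik import *
th=thest()
plan([(tcp2(t,alf(t),30,0,back=.02),Rp(alf(t),30,0),2) for t in th+np.array([.01,.02,.03,.04])])
cv2.imwrite('pics/w5.png',imaging.camera('wrist')['frame'])
E
```

```text
t: 13.15
eef_pos: [0.5969, 0.097, 0.2966]
eef_rot: [1.733, 1.38, -0.868]
ft_force: [-2.8, 0.7, -0.6]
gripper_width: 0.0001
th 1.29 back 0.0201 n [ 0.9903 -0.0002  0.1388] F.n -3.0 |F| 3.0 tang 3.0
t: 13.45
eef_pos: [0.6018, 0.0963, 0.2976]
eef_rot: [1.733, 1.379, -0.867]
ft_force: [-1.9, 0.0, -0.4]
gripper_width: 0.0001
th 1.313 back 0.0205 n [ 0.9903 -0.0002  0.1393] F.n -1.9 |F| 1.9 tang 1.9
[0,0.001,0,0,0,0,255],
[-0.001,0.001,0,0,0.1,0,255],
-- [0.6036 0.0956 0.2988]
[0,0.001,0,0,0,0,255],
[0,0.002,0,0,0,0,255],
-- [0.6065 0.0951 0.2992]
[0,0.001,0,0,0,0,255],
[0,0.001,0,0,0,0,255],
-- [0.6085 0.0948 0.2995]
[0,0.001,0,0,0,0,255],
[0,0.001,0,0,0,0,255],
-- [0.6104 0.0946 0.2997]
```

View pics/w5.png

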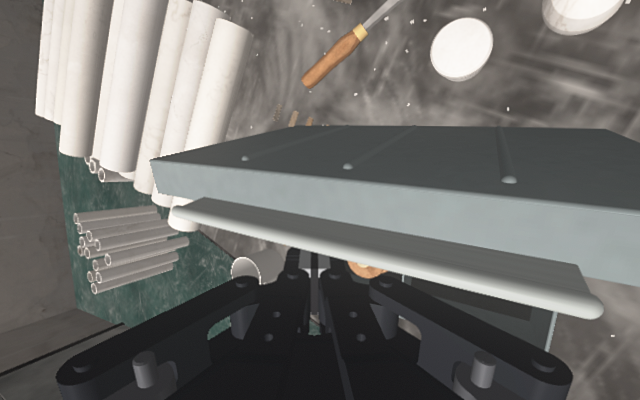

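The bead still lies across the fingers, crossing them at about (315,245). The force is down to 1.9 N at an estimated lid angle of 1.31 rad. From here I'll take 1–2 mm steps.

```bash
P='from ik import *
thest()'; python3 -m pendant '[[0,0.001,0,0,0,0,255],[-0.001,0.001,0,0,0,0,255],[0,0.001,0,0,0,0,255],[0,0.002,0,0,0,0,255]]'; python3 -c "$P"; python3 -m pendant '[[0,0.001,0,0,0,0,255],[0,0.001,0,0,0,0,255],[0,0.001,0,0,0,0,255]]'; python3 -c "$P"; python3 -m pendant '[[0,0.001,0,0,0,0,255],[0,0.001,0,0,0,0,255]]'; python3 -c "$P"
```

```text
t: 13.9
eef_pos: [0.6064, 0.0951, 0.2991]
eef_rot: [1.733, 1.38, -0.867]
ft_force: [-0.9, 0.6, 0.3]
gripper_width: 0.0003
th 1.334 back 0.0202 n [ 0.9903 -0.0001  0.1391] F.n -1.0 |F| 1.1 tang 0.9
t: 14.2
eef_pos: [0.6094, 0.0947, 0.2995]
eef_rot: [1.733, 1.38, -0.867]
ft_force: [-0.9, 0.6, 0.9]
gripper_width: 0.0001
th 1.348 back 0.0206 n [ 0.9903 -0.0001  0.139 ] F.n -0.9 |F| 1.4 tang 0.8
t: 14.4
eef_pos: [0.6113, 0.0944, 0.2997]
eef_rot: [1.733, 1.38, -0.867]
ft_force: [-0.9, 0.6, 1.0]
gripper_width: 0.0002
th 1.356 back 0.0208 n [ 0.9903 -0.0002  0.139 ] F.n -0.8 |F| 1.5 tang 0.7
```

```bash
python3 -m pendant '[[0,0.001,0,0,0,0,255],[0,0.001,0,0,0,0,255],[0,0,0,0,0,0,255],[0,0,0,0,0,0,255]]'
python3 - <<'E'
from ik import *
thest()
c=imaging.camera('wrist');cv2.imwrite('pics/w6.png',c['frame']); T=imaging.camera('top'); cv2.imwrite('pics/t6.png',cv2.resize(T['frame'][90:290,180:380],None,fx=3,fy=3))
for th in (1.34,1.38,1.42,1.46,1.5):
    print(th,proj(c,case(P,[[.098-.228*np.cos(th),y,.09+.228*np.sin(th)] for y in (.1,-.1)])).ravel())
E
```

```text
t: 14.8
eef_pos: [0.6132, 0.0941, 0.3]
eef_rot: [1.733, 1.38, -0.867]
ft_force: [0.7, 0.5, -0.5]
gripper_width: -0.0
th 1.365 back 0.021 n [ 0.9903 -0.0001  0.1389] F.n 0.5 |F| 1.0 tang -0.5
1.34 [177.6924 220.7941 590.6704 325.8685]
1.38 [174.9387 207.4229 599.6088 301.6164]
1.42 [172.6385 193.4549 608.6112 274.8898]
1.46 [170.83   178.9623 617.5233 245.8226]
1.5 [169.5472 164.0293 626.1694 214.6481]
```

View pics/w6.png

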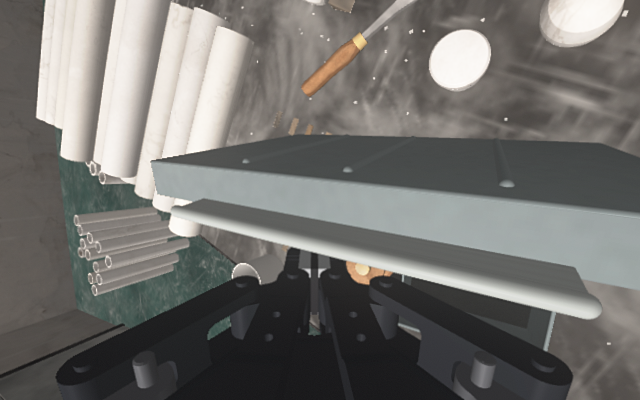

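View pics/t6.png

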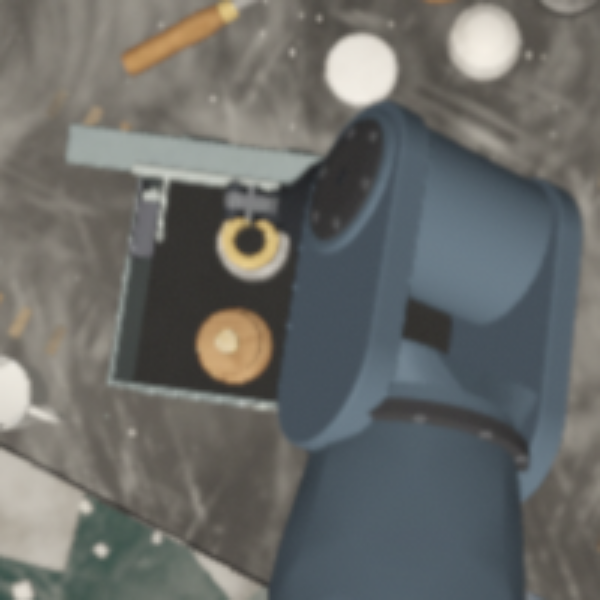

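```bash
Q='from ik import *
thest()
c=imaging.camera("wrist");cv2.imwrite("pics/w7_%d.png"%(100*r.state()["t"]),c["frame"])'; for k in 1 ; do :; done; python3 -m pendant '[[0,0.001,0,0,0,0,255],[0,0.001,0,0,0,0,255],[0,0.001,0,0,0,0,255],[0,0.001,0,0,0,0,255]]'; python3 -c "$Q"; python3 -m pendant '[[0,0.001,0,0,0,0,255],[0,0.001,0,0,0,0,255],[0,0,0,0,0,0,255],[0,0,0,0,0,0,255]]'; python3 -c "$Q"; ls pics/w7*
```

```text
t: 15.3
eef_pos: [0.6172, 0.0935, 0.3006]
eef_rot: [1.733, 1.38, -0.867]
ft_force: [-0.0, -0.3, 0.6]
gripper_width: 0.0001
th 1.383 back 0.0212 n [ 0.9903 -0.0001  0.139 ] F.n 0.1 |F| 0.7 tang -0.1
t: 15.75
eef_pos: [0.6191, 0.0933, 0.3008]
eef_rot: [1.733, 1.38, -0.867]
ft_force: [0.1, -0.8, -0.5]
gripper_width: -0.0001
th 1.391 back 0.0213 n [ 0.9903 -0.0001  0.1389] F.n 0.2 |F| 0.9 tang -0.1
pics/w7_1535.png
pics/w7_1580.png
```

```bash
python3 -c "
import cv2,numpy as np
a=cv2.imread('pics/w7_1535.png')[150:350];b=cv2.imread('pics/w7_1580.png')[150:350]
cv2.imwrite('pics/w7.png',np.vstack([a,b]))"
```

```text
(no output)
```

View pics/w7.png

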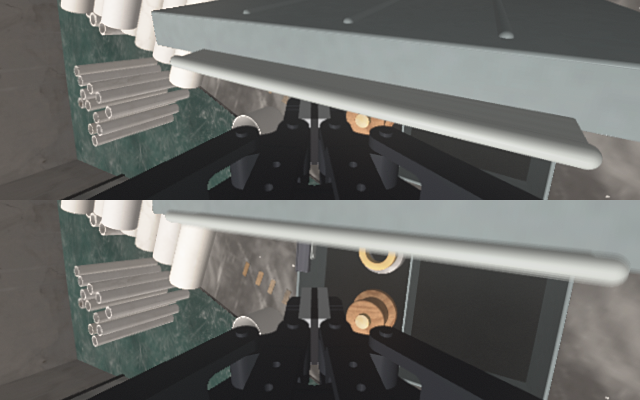

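The lower picture shows that the lid has run on by itself: the bead now ends at (628,273−50) and there is a gap between it and the fingers. I'll retreat and look.

```bash
python3 -m pendant '[[0,-0.01,0,0,0,0,255],[-0.002,-0.015,0,0,0,0,255],[-0.01,-0.025,0,0,0,0,255],[-0.015,-0.03,0,0,0,0,255],[-0.02,-0.03,0,0,0,0,255]]'
cat >> ik.py <<'E'
def Rd(az): # tool down, tool z at azimuth az deg
    z=np.array([np.cos(np.radians(az)),np.sin(np.radians(az)),0]); x=np.array([0,0,-1.]); return Ro.from_matrix(np.c_[x,np.cross(z,x),z])
E
python3 - <<'E'
from ik import *
st()
S=imaging.camera('scene');cv2.imwrite('pics/s8.png',S['frame'])
A=(np.array([.47,-.12,.30]),Rd(-107),8); B=(np.array([.468,-.3075,.17]),Rd(-115),7)
chk([A,B]); plan([A,B],grip=0)
E
```

```text
t: 16.3
eef_pos: [0.5002, 0.087, 0.3253]
eef_rot: [1.732, 1.381, -0.868]
ft_force: [0.4, -0.3, 0.5]
gripper_width: 0.0001
t 16.3 case pos [-0.0727 -0.0177  0.3253] world [0.5002 0.087  0.3253] alpha 59.15457633323954 f case [ 0.4416 -0.1976  0.5153] q [-0.181   0.1177  1.8243  0.5823  1.1534  1.2682] w 0.00014039853390886603
[0.4927 0.0523 0.323 ] [-0.2151  0.1088  1.8128  0.4805  1.1772  1.3174] dmax 0.1 e 0.0
[0.4882 0.0178 0.3184] [-0.2448  0.1129  1.797   0.3819  1.195   1.3625] dmax 0.1 e 0.0
[ 0.4836 -0.0166  0.3138] [-0.2724  0.1213  1.781   0.285   1.2099  1.4044] dmax 0.1 e 0.0
[ 0.4791 -0.0511  0.3092] [-0.2983  0.1338  1.7652  0.1893  1.2218  1.4441] dmax 0.1 e 0.0
[ 0.4745 -0.0855  0.3046] [-0.3227  0.1503  1.7497  0.0945  1.2306  1.4828] dmax 0.09 e 0.0
[ 0.47 -0.12  0.3 ] [-0.346   0.1705  1.7344  0.      1.2366  1.5215] dmax 0.09 e 0.0
--
[ 0.4697 -0.1512  0.2783] [-0.4059  0.2065  1.7449 -0.      1.1902  1.4849] dmax 0.06 e 0.0
[ 0.4693 -0.1825  0.2567] [-0.4633  0.2475  1.7483 -0.      1.1458  1.4507] dmax 0.06 e 0.0
[ 0.469  -0.2137  0.235 ] [-0.518   0.2928  1.7448
[... 182 characters left out ...]
68 -0.      1.0306  1.3653] dmax 0.05 e 0.0
[ 0.468  -0.3075  0.17  ] [-0.6644  0.449   1.6925  0.      1.0001  1.3427] dmax 0.05 e 0.0
--
[-0.01,0,0.024,1.3,-3.8,-0.7,0],
[-0.008,0,0.025,1.4,-3.8,-0.7,0],
[-0.007,0.001,0.026,1.3,-3.8,-0.7,0],
[-0.005,0.001,0.025,1.3,-3.8,-0.7,0],
[-0.003,0.002,0.026,1.4,-3.8,-0.6,0],
[-0.002,0.003,0.027,1.3,-3.8,-0.7,0],
[0,0.003,0.026,1.3,-3.8,-0.7,0],
[0.002,0.003,0.026,1.3,-3.8,-0.7,0],
-- [ 0.4696 -0.1202  0.2999]
[0.019,0.008,0.026,1.1,0,0,0],
[0.018,0.008,0.025,1.2,0,0,0],
[0.019,0.008,0.026,1.1,0,0,0],
[0.018,0.009,0.025,1.2,0,0,0],
[0.019,0.01,0.025,1.1,0,0,0],
[0.018,0.01,0.024,1.2,0,0,0],
[0.019,0.011,0.025,1.1,0,0,0],
-- [ 0.4683 -0.3076  0.1699]
```

View pics/s8.png

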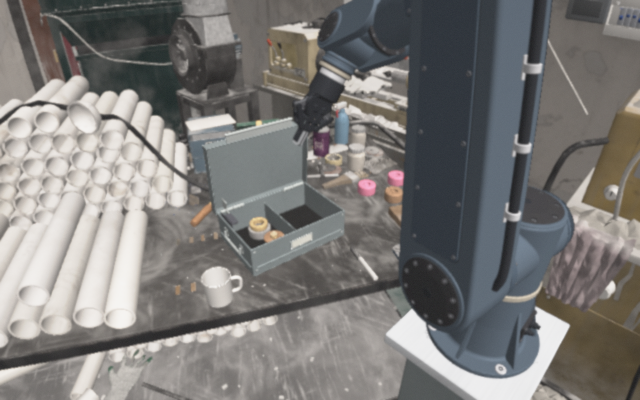

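The lid stands open by itself at (210–305, 120–205). Next I go to the chuck.

```bash
python3 -m pendant '[[-0.010,0,0.024,1.3,-3.8,-0.7,0],[-0.008,0,0.025,1.4,-3.8,-0.7,0],[-0.007,0.001,0.026,1.3,-3.8,-0.7,0],[-0.005,0.001,0.025,1.3,-3.8,-0.7,0],[-0.003,0.002,0.026,1.4,-3.8,-0.6,0],[-0.002,0.003,0.027,1.3,-3.8,-0.7,0],[0,0.003,0.026,1.3,-3.8,-0.7,0],[0.002,0.003,0.026,1.3,-3.8,-0.7,0]]' 40; python3 -m pendant '[[0.019,0.008,0.026,1.1,0,0,0],[0.018,0.008,0.025,1.2,0,0,0],[0.019,0.008,0.026,1.1,0,0,0],[0.018,0.009,0.025,1.2,0,0,0],[0.019,0.01,0.025,1.1,0,0,0],[0.018,0.01,0.024,1.2,0,0,0],[0.019,0.011,0.025,1.1,0,0,0],[0,0,0,0,0,0,0]]'
python3 - <<'E'
from ik import *
st()
c=imaging.camera('wrist');cv2.imwrite('pics/w9.png',c['frame'])
s=r.state(); M=Ro.from_rotvec(s["eef_rot"]).as_matrix(); print(M)
E
```

```text
t: 17.15
eef_pos: [0.4736, -0.121, 0.2982]
eef_rot: [1.423, 1.052, -1.427]
ft_force: [0.0, -0.3, 0.0]
gripper_width: 0.0853
t: 17.95
eef_pos: [0.4712, -0.3091, 0.1657]
eef_rot: [1.525, 0.971, -1.527]
ft_force: [-0.1, 0.5, -0.0]
gripper_width: 0.0856
t 17.95 case pos [-0.0442 -0.4138  0.1657] world [ 0.4712 -0.3091  0.1657] alpha 89.81248847715699 f case [-0.1265  0.4697 -0.0192] q [-0.6632  0.462   1.6839 -0.      0.999   1.3474] w 0.08555613252196398
[[-0.0017  0.9053 -0.4247]
 [ 0.0017 -0.4247 -0.9053]
 [-1.     -0.0023 -0.0008]]
```

View pics/w9.png

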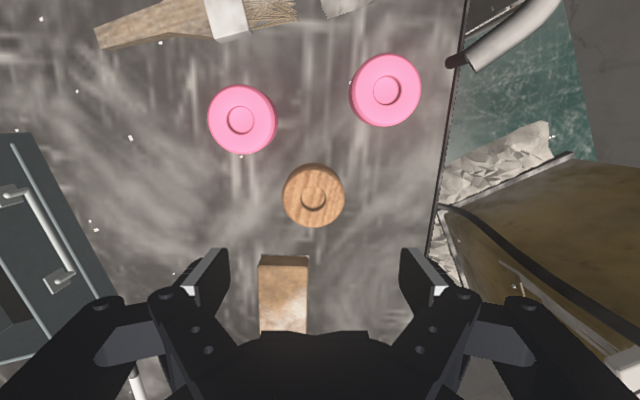

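Run:
```python
from ik import *
c=imaging.camera('wrist')
f=c['frame']; hsv=cv2.cvtColor(f,cv2.COLOR_BGR2HSV)
m=cv2.inRange(hsv,(8,70,60),(25,255,255)); m[:150]=0;m[240:]=0;m[:,:270]=0;m[:,360:]=0
n,l,s,cc=cv2.connectedComponentsWithStats(m); i=1+s[1:,4].argmax(); print(s[i],cc[i])
# model fit: project top circle & bottom circle hull vs contour
cs,_=cv2.findContours((l==i).astype(np.uint8),cv2.RETR_EXTERNAL,cv2.CHAIN_APPROX_NONE); h=cv2.convexHull(max(cs,key=len))[:,0].astype(float)
t=np.linspace(0,2*np.pi,60,endpoint=False)
def hull(xy): 
    w=np.r_[[[xy[0]+.031*np.cos(a),xy[1]+.031*np.sin(a),z] for z in (0,.034) for a in t]]
    return cv2.convexHull(proj(c,w).astype(np.float32))
def res(xy):
    H=hull(xy); return [cv2.pointPolygonTest(H,(float(a),float(b)),True) for a,b in h]
q=least_squares(res,[.468,-.3075],diff_step=1e-4); print(q.x,np.abs(q.fun).mean())
print("top-only center",ray(c,(314,198),.034))
T=imaging.camera('top'); 
np.save("chuck.npy",q.x)
```

```text
[ 283  163   63   65 3161] [314.2727 195.174 ]
[ 0.4711 -0.3076] 0.9259098541497677
top-only center [ 0.4714 -0.3074  0.034 ]
```

Run:
```python
from ik import *
plan([(np.array([.470,-.3075,.06]),Rd(-115),4),(np.array([.470,-.3075,.014]),Rd(-115),4)],grip=0)
```

```text
[0.027,-0.001,0,0,0,0,0],
[0.027,0,0.001,0,0,0,0],
[0.027,-0.001,0,0,0,0,0],
[0.027,0,0.001,0,0,0,0],
-- [ 0.4699 -0.308   0.0605]
[0.012,0,0,0,0,0,0],
[0.011,0,0,0,0,0,0],
[0.012,0,0,0,0,0,0],
[0.011,0,0,0,0,0,0],
-- [ 0.4699 -0.308   0.0145]
```

```bash
python3 -m pendant '[[0.027,-0.001,0,0,0,0,0],[0.027,0,0,0,0,0,0],[0.027,-0.001,0,0,0,0,0],[0.027,0,0,0,0,0,0],[0.012,0,0,0,0,0,0],[0.011,0,0,0,0,0,0],[0.011,0,0,0,0,0,0],[0.010,0,0,0,0,0,0]]'; python3 -m pendant '[[0,0,0,0,0,0,90],[0,0,0,0,0,0,120],[0,0,0,0,0,0,140],[0,0,0,0,0,0,140]]' 30;  python3 - <<'E'
from ik import *
st()
c=imaging.camera('wrist');cv2.imwrite('pics/w10.png',c['frame'])
E
```

```text
t: 18.9
eef_pos: [0.4714, -0.3069, 0.0162]
eef_rot: [1.524, 0.969, -1.522]
ft_force: [0.3, 0.1, 0.5]
gripper_width: 0.0854
t: 19.3
eef_pos: [0.4712, -0.307, 0.0167]
eef_rot: [1.524, 0.969, -1.523]
ft_force: [-0.2, -0.6, 1.2]
gripper_width: 0.0593
t 19.3 case pos [-0.0444 -0.4117  0.0167] world [ 0.4712 -0.307   0.0167] alpha 89.94111735113262 f case [-0.1616 -0.6053  1.2459] q [-0.6603  0.6887  1.7539  0.0003  0.6979  1.3474] w 0.0593470835767128
```

View pics/w10.png

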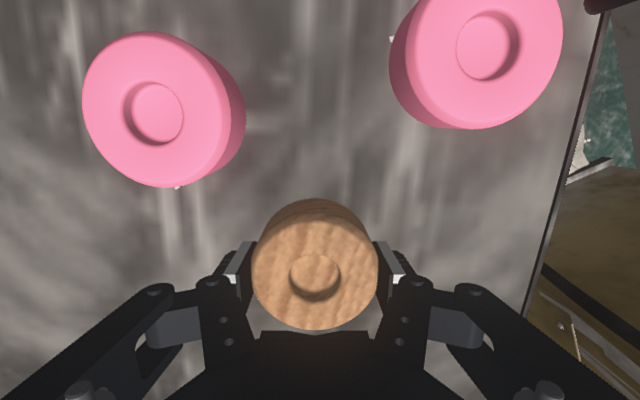

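```bash
python3 -m pendant '[[-0.005,0,0,0,0,0,150],[-0.015,0,0,0,0,0,150],[-0.025,0,0,0,0,0,150],[-0.03,0,0,0,0,0,150],[-0.03,0,0,0,0,0,150],[-0.03,0,0,0,0,0,150]]' 35;  python3 - <<'E'
from ik import *
st()
c=imaging.camera('wrist');cv2.imwrite('pics/w11.png',c['frame'])
bay=case(P,[-.035,-.074,.008])[0]; print(bay)
A=(np.array([.48,-.20,.155]),Rd(-112),3);B=(np.array([bay[0],bay[1],.155]),Rd(-98.3),9); chk([A,B],3)
plan([A,B],grip=150)
E
```

```text
t: 19.95
eef_pos: [0.4708, -0.3067, 0.1535]
eef_rot: [1.524, 0.969, -1.523]
ft_force: [0.4, -0.5, -1.0]
gripper_width: 0.0587
t 19.95 case pos [-0.0449 -0.4115  0.1535] world [ 0.4708 -0.3067  0.1535] alpha 89.96205631392766 f case [ 0.456  -0.4076 -0.9801] q [-0.6603  0.4738  1.7003  0.0002  0.9669  1.3474] w 0.05872702671348583
[0.5294 0.0258 0.008 ]
[ 0.475  -0.272   0.1572] [-0.605   0.4432  1.7393 -0.0001  0.9541  1.3852] dmax 0.06 e 0.0
[ 0.4775 -0.236   0.1561] [-0.5463  0.4219  1.7771 -0.0002  0.9402  1.4262] dmax 0.06 e 0.0
[ 0.48  -0.2    0.155] [-0.4843  0.404   1.809   0.      0.9286  1.4704] dmax 0.06 e 0.0
--
[ 0.4965 -0.1247  0.155 ] [-0.3371  0.3909  1.8297  0.      0.921   1.538 ] dmax 0.15 e 0.0
[ 0.5129 -0.0495  0.155 ] [-0.1865  0.3964  1.821  -0.      0.9241  1.6089] dmax 0.15 e 0.0
[0.5294 0.0258 0.155 ] [-0.0391  0.4202  1.7832 -0.      0.9382  1.6765] dmax 0.15 e 0.0
--
[0.001,-0.013,-0.034,-1,0,-0.1,150],
[0.001,-0.012,-0.034,-1,0.1,-0.2,150],
[0.001,-0.012,-0.034,-1,0,-0.1,150],
-- [ 0.4803 -0.1997  0.1551]
[0,-0.004,-0.025,-1.5,0,0,150],
[0,-0.004,-0.026,-1.6,0,0,150],
[0,-0.003,-0.025,-1.5,0,0,150],
[0,-0.002,-0.026,-1.5,0,0,150],
[0,-0.002,-0.025,-1.5,0,0,150],
[0,-0.001,-0.026,-1.6,0,0,150],
[0,0,-0.026,-1.5,0,0,150],
[0,0,-0.025,-1.5,0,0,150],
[0,0.001,-0.026,-1.5,0,0,150],
-- [0.5291 0.026  0.1551]
```

View pics/w11.png

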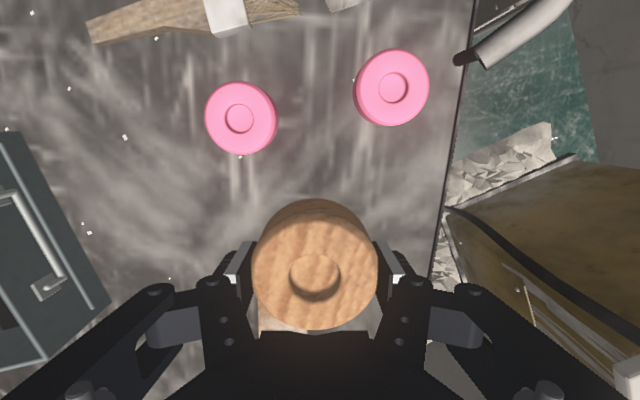

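The chuck is held level between the pads at (315,268) and hasn't shifted from before the lift. I'll carry it to the bay.

```bash
python3 -m pendant '[[0.001,-0.013,-0.034,-1,0,0,150],[0.001,-0.012,-0.034,-1,0,0,150],[0.001,-0.012,-0.034,-1,0,0,150],[0,-0.004,-0.025,-1.5,0,0,150],[0,-0.004,-0.026,-1.6,0,0,150],[0,-0.003,-0.025,-1.5,0,0,150],[0,-0.002,-0.026,-1.5,0,0,150],[0,-0.002,-0.025,-1.5,0,0,150]]'
python3 - <<'E'
from ik import *
bay=case(P,[-.035,-.074,.008])[0]
plan([(np.array([bay[0],bay[1],.155]),Rd(-98.3),5)],grip=150)
E
```

```text
t: 20.8
eef_pos: [0.506, -0.0724, 0.1492]
eef_rot: [1.392, 1.079, -1.391]
ft_force: [-0.5, -0.2, -1.8]
gripper_width: 0.059
[-0.001,0,-0.02,-1.2,0,0,150],
[-0.001,0,-0.02,-1.2,0,0,150],
[-0.001,0,-0.021,-1.2,0,0,150],
[-0.002,0.001,-0.02,-1.3,0,0,150],
[-0.001,0.001,-0.02,-1.2,0,-0.1,150],
-- [0.5289 0.026  0.1552]
```

```bash
python3 -m pendant '[[-0.001,0,-0.02,-1.2,0,0,150],[-0.001,0,-0.02,-1.2,0,0,150],[-0.001,0,-0.021,-1.2,0,0,150],[-0.002,0.001,-0.02,-1.3,0,0,150],[-0.001,0.001,-0.02,-1.2,0,0,150],[0,0,0,0,0,0,150]]'
python3 - <<'E'
from ik import *
st()
c=imaging.camera('wrist');cv2.imwrite('pics/w12.png',c['frame'])
T=imaging.camera('top'); cv2.imwrite('pics/t12.png',cv2.resize(T['frame'][90:290,180:380],None,fx=3,fy=3))
for p_ in ([-.102,-.15,.09],[-.102,0,.07],[.098,-.15,.09],[-.098,-.146,.09]): print(proj(c,case(P,p_)),proj(T,case(P,p_)))
bay=case(P,[-.035,-.074,.008])[0]
plan([(np.array([bay[0],bay[1],.045]),Rd(-98.3),6),(np.array([bay[0],bay[1],.0255]),Rd(-98.3),5)],grip=150)
E
```

```text
t: 21.4
eef_pos: [0.5291, 0.0265, 0.1552]
eef_rot: [1.315, 1.138, -1.313]
ft_force: [0.1, -1.0, -1.9]
gripper_width: 0.0585
t 21.4 case pos [-0.0353 -0.0733  0.1552] world [0.5291 0.0265 0.1552] alpha 89.92592281059845 f case [ 0.2726 -1.005  -1.9148] q [-0.038   0.4194  1.784   0.0006  0.9369  1.6756] w 0.0584848850091932
[[408.867  299.3695]] [[329.3607 233.0215]]
[[229.7202 285.5394]] [[273.2198 225.5394]]
[[436.958   18.9514]] [[339.253  157.8345]]
[[404.3898 295.059 ]] [[328.0423 231.2967]]
[0.018,0,0,0,0,0,150],
[0.019,0,0,0,0,0,150],
[0.018,0,-0.001,0,0,0,150],
[0.018,0,0,0,0,0,150],
[0.018,0,0,0,0,0,150],
[0.019,0,0,0,0,0,150],
-- [0.5289 0.0258 0.0447]
[0.004,0,0,0,0,0,150],
[0.004,0,0,0,0,0,150],
[0.004,0,0,0,0,0,150],
[0.003,0,0,0,0,0,150],
[0.004,0,0,0,0,0,150],
-- [0.5289 0.0258 0.0257]
```

View pics/w12.png

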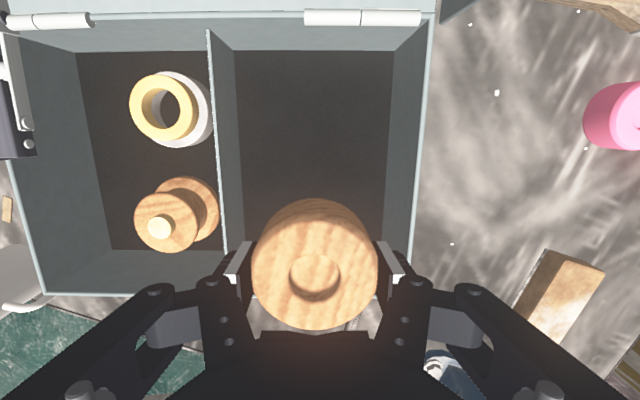

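View pics/t12.png

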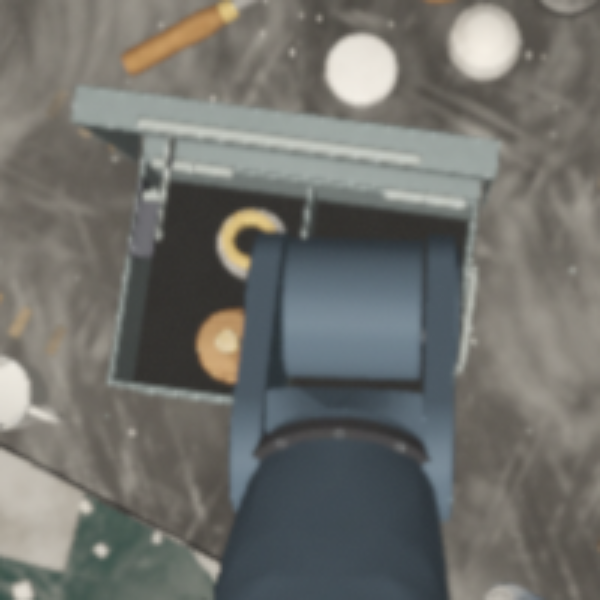

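The view shows the empty bay below, with the right-hand wall at (412–430) and the divider at (215–228), and the chuck centred between them. Descending.

```bash
python3 -m pendant '[[0.018,0,0,0,0,0,150],[0.019,0,0,0,0,0,150],[0.018,0,0,0,0,0,150],[0.018,0,0,0,0,0,150],[0.018,0,0,0,0,0,150],[0.016,0,0,0,0,0,150],[0,0,0,0,0,0,150]]'; python3 -c "
from ik import *
st()"
```

```text
t: 22.2
eef_pos: [0.5276, 0.0241, 0.0458]
eef_rot: [1.315, 1.138, -1.319]
ft_force: [-0.9, -0.1, -1.0]
gripper_width: 0.0591
t 22.2 case pos [-0.0365 -0.076   0.0458] world [0.5276 0.0241 0.0458] alpha 89.81680087398352 f case [-0.8331 -0.2245 -1.0094] q [-0.0426  0.5958  1.8387  0.0001  0.7102  1.6749] w 0.05911287668267821
```

```bash
python3 -m pendant '[[0.006,0,0,0,0,0,150],[0.006,0,0,0,0,0,150],[0.004,0,0,0,0,0,150],[0.002,0,0,0,0,0,150],[0.001,0,0,0,0,0,150],[0,0,0,0,0,0,150]]'; python3 -m pendant '[[0.001,0,0,0,0,0,150],[0,0,0,0,0,0,150]]'; python3 -m pendant '[[0.001,0,0,0,0,0,150],[0,0,0,0,0,0,150]]'
```

```text
t: 22.8
eef_pos: [0.5289, 0.0249, 0.0283]
eef_rot: [1.316, 1.137, -1.315]
ft_force: [0.3, -0.5, -1.3]
gripper_width: 0.059
t: 23.0
eef_pos: [0.5289, 0.0249, 0.0272]
eef_rot: [1.316, 1.137, -1.315]
ft_force: [0.7, -0.7, -1.3]
gripper_width: 0.059
t: 23.2
eef_pos: [0.5288, 0.0249, 0.0261]
eef_rot: [1.316, 1.137, -1.316]
ft_force: [-0.1, -0.4, -0.6]
gripper_width: 0.059
```

```bash
python3 -m pendant '[[0.001,0,0,0,0,0,150],[0,0,0,0,0,0,150]]'; python3 -m pendant '[[0.001,0,0,0,0,0,150],[0,0,0,0,0,0,150]]'
```

```text
t: 23.4
eef_pos: [0.5288, 0.0249, 0.0251]
eef_rot: [1.316, 1.137, -1.316]
ft_force: [0.7, -0.1, -1.3]
gripper_width: 0.0591
t: 23.6
eef_pos: [0.5289, 0.0249, 0.0247]
eef_rot: [1.316, 1.137, -1.315]
ft_force: [-1.1, 0.3, 7.3]
gripper_width: 0.0585
```

```bash
python3 -m pendant '[[-0.0005,0,0,0,0,0,150],[0,0,0,0,0,0,70],[0,0,0,0,0,0,50],[0,0,0,0,0,0,30],[0,0,0,0,0,0,25],[0,0,0,0,0,0,25]]'; python3 -m pendant '[[-0.01,0,0,0,0,0,25],[-0.02,0,0,0,0,0,25],[-0.03,0,0,0,0,0,25],[-0.03,0,0,0,0,0,25],[-0.03,0,0,0,0,0,25],[-0.03,0,0,0,0,0,25]]'; python3 -c "
from ik import *
st()
c=imaging.camera('wrist');cv2.imwrite('pics/w13.png',c['frame'])"
```

```text
t: 24.2
eef_pos: [0.5288, 0.0259, 0.0245]
eef_rot: [1.317, 1.138, -1.315]
ft_force: [1.0, 10.8, -1.9]
gripper_width: 0.0772
t: 24.8
eef_pos: [0.5287, 0.0248, 0.176]
eef_rot: [1.316, 1.137, -1.315]
ft_force: [0.1, 0.9, 0.0]
gripper_width: 0.077
t 24.8 case pos [-0.0355 -0.0751  0.176 ] world [0.5287 0.0248 0.176 ] alpha 89.9918280016769 f case [-0.0628  0.8875  0.0362] q [-0.0411  0.3902  1.7681  0.0001  0.9832  1.6752] w 0.07703452776584921
```

View pics/w13.png

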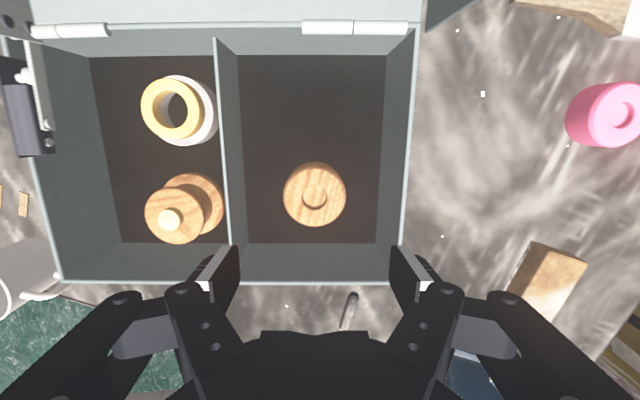

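The chuck sits flat in the right half at (314,195). During opening one finger's back brushed a wall (about 11 N sideways, now gone). I'll pull away and do the final check.

```bash
python3 -m pendant '[[-0.03,-0.03,0,0,0,0,25],[-0.03,-0.03,0.02,0,0,0,25],[-0.03,-0.03,0.04,0,0,0,25],[0,-0.03,0.04,0,0,0,25],[0,-0.02,0.04,0,0,0,25],[0,0,0.04,0,0,0,25],[0,0,0.04,0,0,0,25],[0,0,0.04,0,0,0,25]]'; python3 -m pendant '[[0,0,0.04,0,0,0,25],[0,0,0.04,0,0,0,25],[0,0,0,0,0,0,25],[0,0,0,0,0,0,25]]'
python3 - <<'E'
from ik import *
st()
S=imaging.camera('scene');cv2.imwrite('pics/s14.png',cv2.resize(S['frame'][100:320,170:450],None,fx=2.6,fy=2.6)); T=imaging.camera('top'); cv2.imwrite('pics/t14.png',T['frame'])
print(proj(T,case(P,[-.035,-.074,.042])))
E
```

```text
t: 25.65
eef_pos: [0.357, -0.2087, 0.2605]
eef_rot: [1.316, 1.136, -1.315]
ft_force: [1.7, 0.4, -0.6]
gripper_width: 0.0771
t: 26.05
eef_pos: [0.3457, -0.2865, 0.26]
eef_rot: [1.317, 1.137, -1.317]
ft_force: [-0.4, 0.2, -0.3]
gripper_width: 0.0772
t 26.05 case pos [-0.1716 -0.4096  0.26  ] world [ 0.3457 -0.2865  0.26  ] alpha 89.94687364844614 f case [-0.3895  0.1785 -0.3398] q [-0.796   0.1413  1.8721  0.0003  1.1291  0.9219] w 0.0771860646316083
[[304.5712 204.9565]]
```

View pics/s14.png

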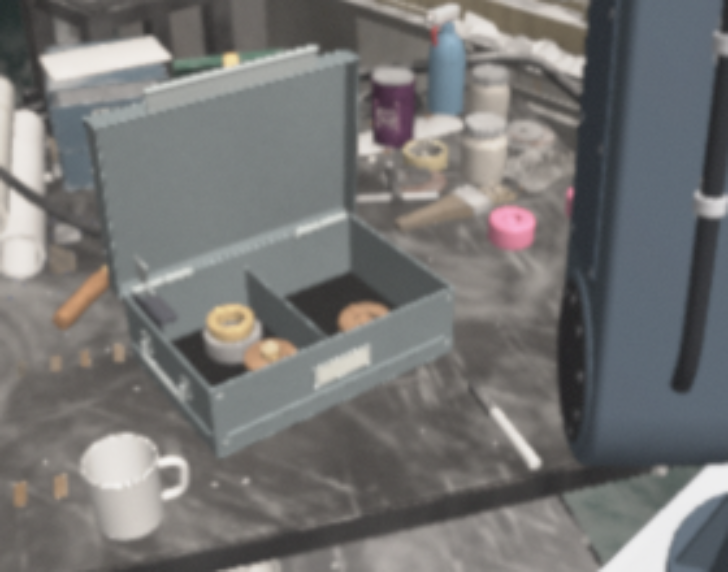

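View pics/t14.png

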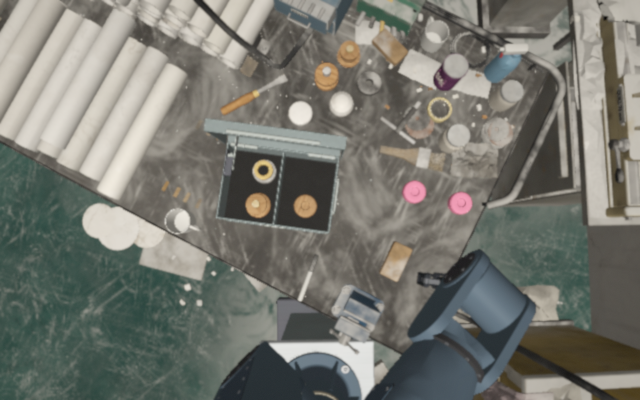

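In the top view the chuck is at (305,206), against a predicted (304.6,205). The lid stands open, the mug (178,220), block (396,261) and the jars are where they were, and the arm is clear.

```bash
python3 -c "
from h import *
print(workorder.job_done())"
```

```text
the job is handed in; nothing more can be done
None
```

The small wooden chuck is in the empty right-hand half of the case, and the lid stands open by itself. I handed the job in after about 26 s on the robot's clock.

- **Lid:** I pushed it up from under the lip with closed fingers. The force peaked at about 9 N near half open and had faded to nothing by about 1.38 rad. The lid then ran on by itself to about 1.48 rad, with a visible gap between it and the fingers.
- **Chuck:** I lowered it until it touched the case floor (about 7 N), then released it. In the last top view it sits within about 1 px of the intended spot.
- **Surroundings:** The mug, sanding block and jars appear unmoved in the last pictures, and the arm was clear of everything.

Two readings did not fit:

- **Side force on release:** While the fingers opened, the sensor showed about 11 N sideways, probably a finger back brushing the divider or side wall. It was gone after the retreat, and neither the chuck nor the lid appeared to move.
- **Grip width:** The gripper read about 59 mm on the 62 mm chuck, probably from pad compression. The hold was steady throughout.

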